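# Pull apart jammed pipe sleeves and sort them by size

## Task

Three pipe sleeves are jammed one inside another: slide the nest, still together, into the hold-down shoe so that the lips hold its flange, and pull the sleeves apart. Leave each sleeve standing upright on the floor of the tray of its size (red small one in the smallest tray, yellow in the middle one, blue flanged one in the largest). Do not disturb the other things on the bench, and do not knock the tall tape spindle.

Things in the scene. Friction and masses are not known exactly. Their poses are not given: they have to be found in the camera images.
- large_sleeve: LARGE pipe sleeve of the nest: blue plastic tube, open at the top, 64 mm outside diameter, 80 mm tall, wall 4 mm, closed floor, with a round foot flange 100 mm across and 6 mm thick; about 0.22 kg. Origin: centre of the flange's underside; z up the tube. Sprung rubber pads in its bore grip the medium sleeve: 13 to 18 N pulls the two apart
- medium_sleeve: MEDIUM pipe sleeve: yellow plastic tube, open at the top, 52 mm outside diameter, 113 mm tall, wall 4 mm, closed floor, no flange; about 0.13 kg. Origin: centre of its underside; z up the tube. Nested, its origin is 6 mm above the large sleeve's and its top 39 mm shows. Pads in its bore grip the small sleeve: 7 to 10 N pulls those two apart
- small_sleeve: SMALL pipe sleeve, innermost: red plastic tube, open at the top, 40 mm outside diameter, 148 mm tall, wall 4 mm; about 0.10 kg. Origin: centre of its underside; z up the tube. Nested, its origin is 11 mm above the large sleeve's and its top 40 mm shows. The whole nest can be lifted by it; with the flange held down it comes out first
- shoe: hold-down shoe fixed to the bench, 18 mm tall: two parallel steel rails with green lips, and an end stop. Origin: on the bench, under the centre of a flange slid home; local x runs along the rails, away from the open mouth. Rails 108 mm apart inside; lips' undersides 12 mm above the bench, slot between the lips 76 mm, lips from x = -47 to +57 mm, stop's face at x = +53 mm
- shoe_mouth (a point): point on the bench in the middle of the shoe's open mouth, 82 mm from the shoe's origin on its local -x side; flared guides, 18 mm tall, widen the mouth from 108 mm at x = -45 to about 140 mm at x = -81 mm. The bench is the floor of the shoe: a flange slides in along it, and when pulled up inside it catches under both lips
- large_tray: the largest of three square low trays, white rim and cork floor, fixed to the bench: 128 mm outside, 118 mm inside, rim 22 mm high, floor 5 mm above the bench. Origin: centre of its underside; x, y along its sides. For the large sleeve
- medium_tray: the middle-sized tray: 100 mm outside, 90 mm inside, otherwise as the large tray. For the medium sleeve
- small_tray: the smallest tray: 80 mm outside, 70 mm inside, otherwise as the large tray. For the small sleeve
- spindle: tape spindle fixed to the bench: a base disc and two rolls of tape, 90 mm across and 77 mm high, and a slim upright steel rod (16 mm) with a black 26 mm ball on top, 305 mm high in all. Origin: centre of its underside
- can: small closed metal can, loose, 52 mm across, 85 mm tall; origin at the centre of its underside
- jar: small amber jar with a black lid, loose, 50 mm across, 75 mm tall; origin at the centre of its underside
- screwdriver: screwdriver with a yellow handle lying on the bench along its x axis, loose
- hammer: hammer lying on the bench along its x axis, loose
- wrench: steel wrench lying on the bench along its x axis, loose
- mug: white mug, loose, 80 mm across, 90 mm tall, handle at its +y; origin at the centre of its underside
- offcut: wooden offcut 120 x 70 x 45 mm, loose; origin at the centre of its underside
There are look-alikes about, which are no part of the job. Several things have the shape of the large_sleeve; the one meant has the colours described above. Leave any pink look-alike of the medium_sleeve alone.

How it is judged:
By the outcome, as a careful person would: the job done as asked, in the order asked, and still so for the second after the job is handed in, with the robot touching nothing.
It also fails if it takes over 72 s, if anything falls off the work surface, if the arm or the gripper's body presses on something with over 40 N, if the wrist force passes 120 N, or if a joint passes its speed limit or range.

## Robot

A 6-joint arm with a two-finger parallel gripper is mounted at the origin on the work surface. World frame = base frame: x ahead of the robot, y to its left, z up, the work surface at z = 0. Lengths are in m, angles in rad, forces in N, time in s.
With the tool pointing down it reaches from about 0.35 to 0.975 m from the base axis. Payload 4.9 kg.
Tool frame: the origin (TCP) lies on the centre line of the jaws, within the pads' length; the fingertips stand 8 mm ahead of it and the grasp point (between the pads) lies 11 mm behind it; z points along the fingers, y is the direction in which the jaws open and shut (so a half turn about z gives the same grasp; the last joint's range is limited). The gripper opens to 85 mm and grips with 20 to 120 N. Pads are 22 mm wide; open, the fingers measure 114 mm over their backs; the gripper's body (76 mm by 85 mm) begins 54 mm behind the grasp point. The pads swing forward as they close: fully open they stand 13 mm farther back than shut.
Start: joints at [-1.295, 0.053, 1.613, -0, 1.476, -0.119], TCP at [0.24, -0.577, 0.239] pointing down, gripper open.
Joint ranges: [-3.01, 3.01], [-1.01, 2.22], [0.06, 2.58], [-1.02, 4.17], [0.09, 2.62], [-3.14, 3.14]. Speed limits (rad/s): [2.57, 2.57, 3.14, 3.14, 3.14, 3.14].

## Interface

Orientations are given as a unit quaternion [w, x, y, z].
In Python, from plant import manip gives the robot as it stands.
- The arm moves only by the tool step_arm, never from a script. Its argument "deltas" is a list of rows, each a list of 7 numbers: the shift along the tool's x, y, z in m, then the turn, a rotation vector about the tool's x, y, z in rad, then the gripper command: -1 is fully open, 1 is shut, values between are in proportion. In form: [[dx, dy, dz, ax, ay, az, hand], ...]. A call has 1 to 20 rows; each row is the pose to reach, as a shift and turn from the pose commanded when the call began, along the tool's axes at that moment; what a row does not reach only later rows make up. A row lasts 1/10 s, in which the tool goes at most 50 mm and 8.59 degrees, less where a joint would pass 70% of its speed; a pose out of reach is approached as far as the arm can. A call with a gripper value outside its range is refused whole. The fingers move at their own pace and stop on an object; the grip force is fixed at half the most. Time passes only in rows, so rows that repeat a pose let the fingers close. It gives the time, the measured TCP pose, the force and the opening at its end, in the units of the state.
- manip.state(): the state, without advancing time (a new reading comes with each control period).
- manip.grab_frame(name): name is "side" or "top" or "wrist"; returns the picture (384x512x3 uint8, red, green, blue); there is no depth.
- manip.get_calibration(name): a dict with "fov_y" (degrees; the focal length in pixels is half the picture's height over the tangent of half this angle, whatever the lens; pixels are square), "cx", "cy" (the principal point, pixels), "dist_coeffs" ([k1, k2, p1, p2, k3] as OpenCV has them; the pictures are not rectified), "R" (3x3) and "t" (3): a world point X has camera coordinates R X + t. Camera axes: x right, y down, z forward; pixel columns grow to the right and rows downward; lengths in m; the calibration is good to about 2 mm. A picture is of the moment at which its call begins: read the wrist's pose just before it. get_calibration takes no time and is no camera call; for the wrist camera it gives the pose at the moment of the call.
- manip.job_done(): hands the job in, once; it reports no verdict.
The state is a dict: "time": time; "joint_pos": joint angles; "joint_vel": joint speeds; "joint_efforts": joint torques, N m; "tool_pos": TCP position; "tool_rot": TCP orientation; "contact_force": force on the tool from outside, world axes, zero at the start; "ft_torque": the same for the moment, N m; "gripper_width": opening from 0.0 (shut) to 1.0 (fully open).
Only numpy, scipy, OpenCV 4.12 (cv2) and the standard library are available. Lean on these libraries where they do the work, as an engineer would, in place of code of your own. Each camera call takes 0.05 s, during which the arm holds its last target.

## Working session

There is one attempt and no reset: what is moved stays moved. The work goes in short steps, Python scripts to look and compute and a tool call to move; the robot and the scene stay as the last step left them, time stands still between calls to the robot, and variables do not carry over. Pictures are saved under pics/ and viewed, and the job is handed in when it is done.

Besides the shell and the picture viewer there is one more tool, called after "Request:" by a JSON object that holds its "fn" and its "kwargs". step_arm: Moves the arm, as the interface text tells. Its arguments: {"type":"object","properties":{"deltas":{"type":"array"}},"required":["deltas"]}

```bash
ls; mkdir -p pics; python3 - <<'E'
from plant import manip
import cv2
print(manip.state())
for n in ["side","top"]:
    c=manip.get_calibration(n);print(n,c)
    cv2.imwrite(f"pics/{n}0.png",cv2.cvtColor(manip.grab_frame(n),cv2.COLOR_RGB2BGR))
E
```

```text
pics
{'time': 0.0, 'joint_pos': array([-1.29501290e+00,  5.33798227e-02,  1.61428510e+00, -1.36514545e-05,
        1.47598652e+00, -1.19030406e-01]), 'joint_vel': array([ 1.16495462e-05,  6.14499049e-04, -1.72475668e-03,  4.97304373e-04,
       -4.35966105e-04, -1.14530483e-03]), 'joint_efforts': array([-1.48457115e-03, -3.93687129e+01, -3.70176387e+01, -1.83637499e-04,
        7.03095211e-03,  5.04391302e-07]), 'tool_pos': array([ 0.24021266, -0.576345  ,  0.23805407]), 'tool_rot': array([-1.02570572e-03,  9.80577801e-01,  1.96127809e-01, -8.73715784e-05]), 'contact_force': array([-0.42547795, -0.21693016, -0.12851536]), 'ft_torque': array([-0.01117308,  0.03416217, -0.03699009]), 'gripper_width': 0.9972963461516784}
side {'fov_y': 42.26552332713413, 'cx': 257.2066415064226, 'cy': 182.52048525889535, 'dist_coeffs': array([0.02432091, 0.        , 0.        , 0.        , 0.        ]), 'R': array([[-0.92500002, -0.3796847 , -0.01464531],
       [-0.20871246,  0.53992486, -0.81542643],
       [ 0.31751231, -0.7512128 , -0.57867543]]), 't': array([0.51735219, 0.15639006, 1.2527339 ])}
top {'fov_y': 54.776966659613954, 'cx': 245.64374888198688, 'cy': 190.2950737710055, 'dist_coeffs': array([-0.10871179,  0.        ,  0.        ,  0.        ,  0.        ]), 'R': array([[ 0.02969927, -0.99955834, -0.00103397],
       [-0.99612782, -0.02951168, -0.08281556],
       [ 0.08274847,  0.00348953, -0.99656435]]), 't': array([-0.02442018,  0.55470585,  1.23533562])}
```

View pics/side0.png

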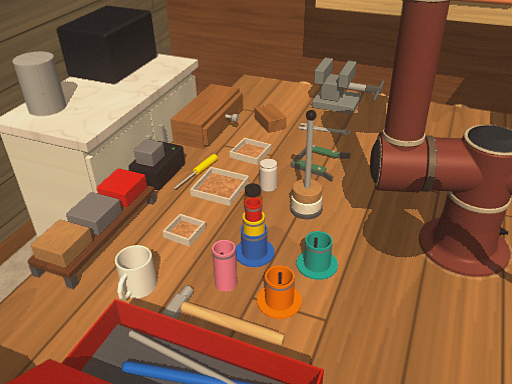

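View pics/top0.png

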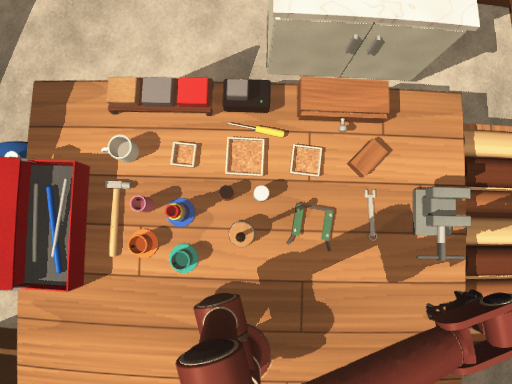

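```bash
cat > h.py <<'E'
import numpy as np,cv2
def K(c,h=384):
    f=h/2/np.tan(np.radians(c['fov_y'])/2)
    return np.array([[f,0,c['cx']],[0,f,c['cy']],[0,0,1]])
def ray(c,u,v):
    p=cv2.undistortPoints(np.array([[[u,v]]],float),K(c),c['dist_coeffs'])[0,0]
    R=np.array(c['R']);o=-R.T@c['t'];d=R.T@np.array([p[0],p[1],1]);return o,d
def at_z(c,u,v,z):
    o,d=ray(c,u,v);return o+d*(z-o[2])/d[2]
def proj(c,X):
    X=np.atleast_2d(np.array(X,float))
    rv=cv2.Rodrigues(np.array(c['R']))[0]
    return cv2.projectPoints(X,rv,np.array(c['t']),K(c),c['dist_coeffs'])[0][:,0]
E
python3 - <<'E'
import cv2
a=cv2.imread("pics/top0.png");b=cv2.imread("pics/side0.png")
cv2.imwrite("pics/c1.png",cv2.resize(a[170:280,110:250],None,fx=5,fy=5,interpolation=2))
cv2.imwrite("pics/c2.png",cv2.resize(a[130:260,220:350],None,fx=4.5,fy=4.5,interpolation=2))
cv2.imwrite("pics/c3.png",cv2.resize(b[90:280,160:360],None,fx=3,fy=3,interpolation=2))
E
```

```text
(no output)
```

View pics/c1.png

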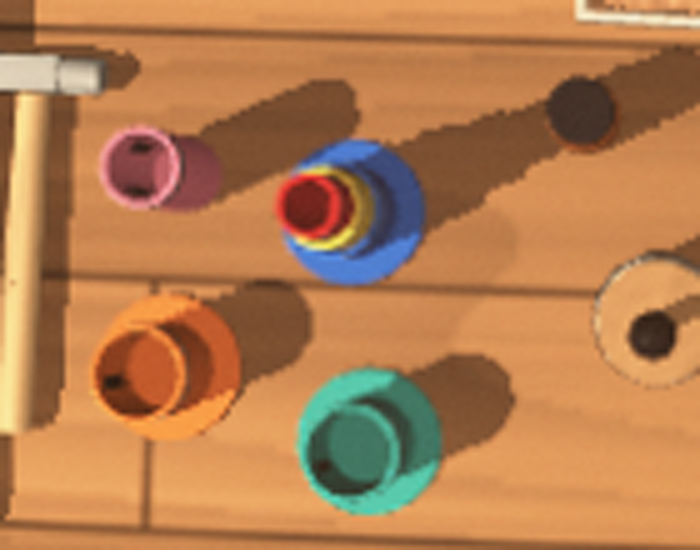

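View pics/c2.png

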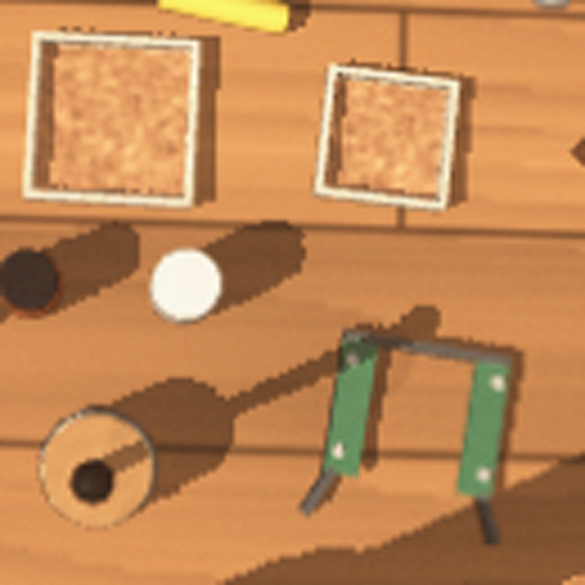

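View pics/c3.png

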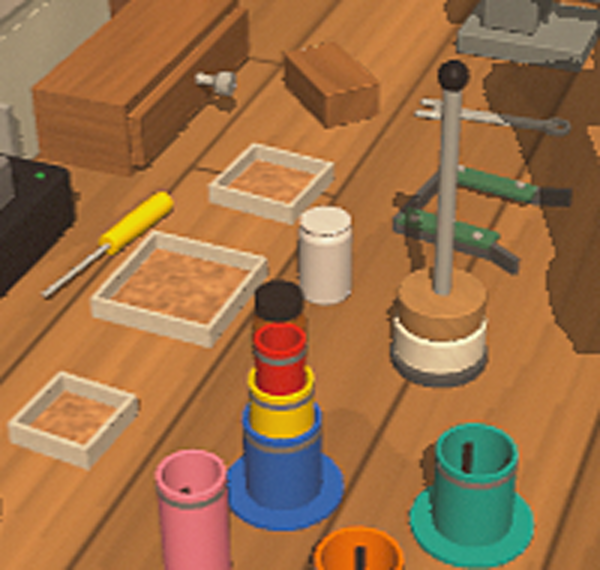

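```bash
python3 - <<'E'
from plant import manip
from h import *
c=manip.get_calibration("top");a=cv2.imread("pics/top0.png")
hsv=cv2.cvtColor(a,cv2.COLOR_BGR2HSV)
def blobs(lo,hi,box):
    m=cv2.inRange(hsv,np.array(lo),np.array(hi));M=np.zeros_like(m);x0,y0,x1,y1=box;M[y0:y1,x0:x1]=m[y0:y1,x0:x1]
    return M
def xy(u,v,z): return at_z(c,u,v,z)[:2].round(4)
b=blobs((105,120,60),(125,255,255),(155,190,205,235))
pts=cv2.findNonZero(b);hull=cv2.convexHull(pts);print("blue flange ellipse",cv2.fitEllipse(hull),len(pts));e=cv2.minEnclosingCircle(hull);print(e,xy(*e[0],.006))
W=np.array([xy(p[0][0],p[0][1],.006) for p in hull],np.float32);print(cv2.minEnclosingCircle(W))
r=blobs((0,150,90),(6,255,255),(160,195,190,225))|blobs((174,150,60),(180,255,255),(160,195,190,225))
hull=cv2.convexHull(cv2.findNonZero(r));W=np.array([xy(p[0][0],p[0][1],.159) for p in hull],np.float32);print("red",cv2.minEnclosingCircle(W))
g=blobs((40,60,50),(90,255,255),(280,195,345,260))
n,l,s,ce=cv2.connectedComponentsWithStats(g)
for i in range(1,n):
    if s[i,4]<40: continue
    P=cv2.findNonZero((l==i).astype(np.uint8));W=np.array([xy(p[0][0],p[0][1],.018) for p in P],np.float32)
    print("lip",s[i,4],cv2.minAreaRect(W),W.mean(0),cv2.boxPoints(cv2.minAreaRect(W)))
w=blobs((0,0,150),(180,75,255),(160,125,335,185))
n,l,s,ce=cv2.connectedComponentsWithStats(w)
for i in range(1,n):
    if s[i,4]<40: continue
    P=cv2.findNonZero((l==i).astype(np.uint8));W=np.array([xy(p[0][0],p[0][1],.022) for p in P],np.float32)
    print("white",s[i],cv2.minAreaRect(W))
for nm,u,v,z in [("jarlid",227,192.3,.075),("can",261.3,193.3,.085),("ball",240.4,236.7,.292),("pink",138,203,.113)]: print(nm,xy(u,v,z))
print(xy(239,234,.077),"tape")
E
```

```text
blue flange ellipse ((180.14488220214844, 212.09982299804688), (27.08022117614746, 27.889938354492188), 179.54454040527344) 250
((180.20213317871094, 211.96807861328125), 14.083407402038574) [0.4752 0.2148]
((0.4753255546092987, 0.21506306529045105), 0.048480767756700516)
red ((0.47624897956848145, 0.21137484908103943), 0.023298541083931923)
lip 193 ((0.45862528681755066, -0.18670432269573212), (0.025675680488348007, 0.09761763364076614), 81.9092025756836) [ 0.45721352 -0.1868363 ] [[ 0.4084955  -0.1925449 ]
 [ 0.50514144 -0.20628384]
 [ 0.5087551  -0.18086374]
 [ 0.41210914 -0.16712481]]
lip 188 ((0.44642749428749084, -0.28784874081611633), (0.024359147995710373, 0.09899913519620895), 82.60957336425781) [ 0.44615802 -0.28711596] [[ 0.3957725  -0.29356003]
 [ 0.4939492  -0.30629426]
 [ 0.4970825  -0.28213745]
 [ 0.39890578 -0.26940322]]
white [225 137  39  39 211] ((0.6733748316764832, 5.5402517318725586e-05), (0.12724022567272186, 0.12784834206104279), 88.55500793457031)
white [171 142  25  25 146] ((0.6738808751106262, 0.21097737550735474), (0.08041656017303467, 0.07996391505002975), 85.10095977783203)
white [290 145  32  31 177] ((0.6657065153121948, -0.2100924551486969), (0.09991662204265594, 0.10022187978029251), 84.31809997558594)
jarlid [0.5425 0.0523]
can [ 0.5418 -0.0589]
ball [0.4094 0.0013]
pink [0.4972 0.332 ]
[0.4088 0.0091] tape
```

```bash
cat > ov.py <<'E'
from h import *
def circ(x,y,z,r):
    t=np.linspace(0,2*np.pi,40);return np.c_[x+r*np.cos(t),y+r*np.sin(t),np.full(40,z)]
def sq(x,y,z,a,yaw):
    P=np.array([[1,1],[1,-1],[-1,-1],[-1,1],[1,1]])*a/2;R=np.array([[np.cos(yaw),-np.sin(yaw)],[np.sin(yaw),np.cos(yaw)]])
    return np.c_[P@R.T+[x,y],np.full(5,z)]
def draw(img,c,P,s,col,off):
    p=((proj(c,P)+.5-np.array(off))*s).astype(np.int32);cv2.polylines(img,[p.reshape(-1,1,2)],False,col,1)
SH=(0.4476,-0.2366,-0.131)
def shoe(px,py):
    x,y,w=SH;cs,sn=np.cos(w),np.sin(w);return [x+cs*px-sn*py,y+sn*px+cs*py]
def lip(s):
    return np.array([shoe(a,s*b)+[.018] for a,b in [(-.047,.038),(.057,.038),(.057,.064),(-.047,.064),(-.047,.038)]])
E
python3 - <<'E'
from ov import *
from plant import manip
for n,box,s in [("side",(160,90,360,280),4),("top",(150,130,350,260),4)]:
    c=manip.get_calibration(n);a=cv2.imread(f"pics/{n}0.png");x0,y0,x1,y1=box
    m=cv2.resize(a[y0:y1,x0:x1],None,fx=s,fy=s,interpolation=2)
    nx,ny=.4755,.2145
    k=(255,255,255)
    for z,r in [(.006,.05),(.08,.032),(.119,.026),(.159,.02)]: draw(m,c,circ(nx,ny,z,r),s,k,(x0,y0))
    for t in (1,-1): draw(m,c,lip(t),s,(0,0,255),(x0,y0))
    for t in [(.6734,0,.022,.128,-.025),(.6739,.211,.022,.08,-.085),(.6657,-.2101,.022,.1,-.1)]: draw(m,c,sq(*t),s,(0,0,255),(x0,y0))
    draw(m,c,circ(.409,.005,.077,.045),s,k,(x0,y0))
    draw(m,c,np.array([[.4094,.0013,.077],[.4094,.0013,.305]]),s,(0,0,255),(x0,y0))
    cv2.imwrite(f"pics/ov_{n}.png",m[:600])
E
```

```text
(no output)
```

View pics/ov_side.png

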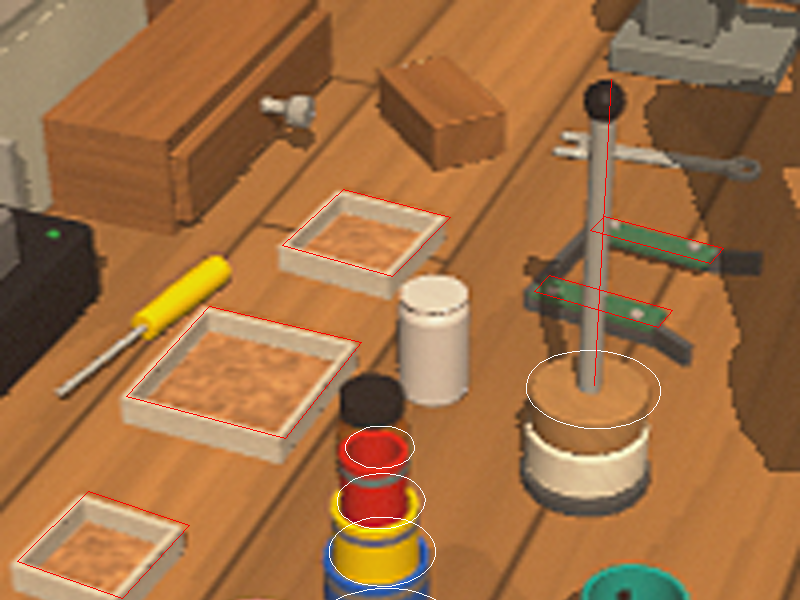

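View pics/ov_top.png

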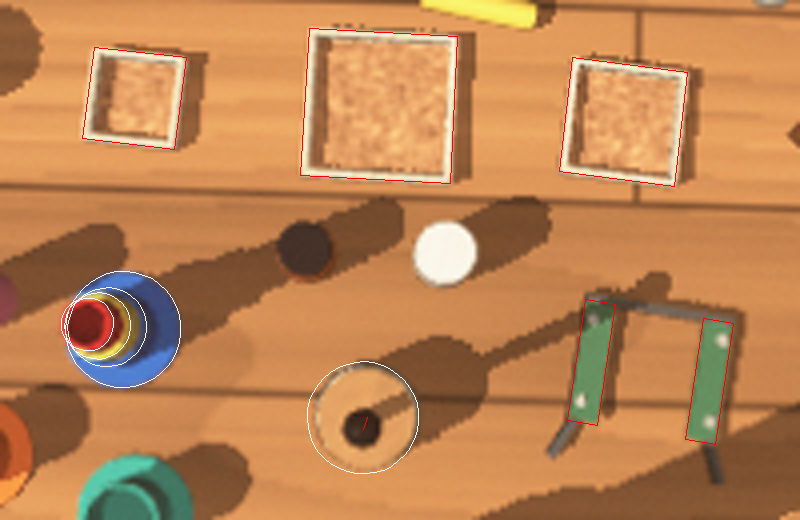

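```bash
cat > d.py <<'E'
import sys,numpy as np
from scipy.spatial.transform import Rotation as Ro
from plant import manip
s=manip.state();q=s['tool_rot'];R=Ro.from_quat([q[1],q[2],q[3],q[0]])
M=R.as_matrix();yaw=np.arctan2(M[1,0],M[0,0])
print("t",round(s['time'],2),"pos",s['tool_pos'].round(4),"yaw",round(yaw,3),"zax",M[:,2].round(3),"w",round(s['gripper_width'],3),"F",s['contact_force'].round(1),"j",s['joint_pos'].round(2))
for a in sys.argv[1:]:
    v=[float(k) for k in a.split(',')]
    d=M.T@(np.array(v[:3])-s['tool_pos'])
    w=v[3] if len(v)>3 else -.131
    T=Ro.from_euler('z',w)*Ro.from_matrix(np.diag([1,-1,-1]))
    print(a,"->",d.round(4),(R.inv()*T).as_rotvec().round(3))
E
python3 d.py .24,-.576,.42,.395 .4755,.2135,.42 .4755,.2135,.25 .4755,.2135,.133
```

```text
t 0.1 pos [ 0.2402 -0.5764  0.2382] yaw 0.395 zax [-0.001  0.002 -1.   ] w 0.999 F [ 0.5  0.1 -0.5] j [-1.3   0.05  1.61  0.    1.48 -0.12]
.24,-.576,.42,.395 -> [-0.     -0.0008 -0.1818] [-0.002 -0.    -0.   ]
.4755,.2135,.42 -> [ 0.521  -0.639  -0.1805] [-0.002  0.     0.526]
.4755,.2135,.25 -> [ 0.521  -0.6387 -0.0105] [-0.002  0.     0.526]
.4755,.2135,.133 -> [ 0.5209 -0.6384  0.1065] [-0.002  0.     0.526]
```

Request:
{"fn": "step_arm", "kwargs": {"deltas": [[0,0,-0.05,0,0,0,-1],[0,0,-0.1,0,0,0,-1],[0,0,-0.15,0,0,0.1,-1],[0,0,-0.18,0,0,0.2,-1],[0.521,-0.639,-0.18,0,0,0.526,-1],[0.521,-0.639,-0.18,0,0,0.526,-1],[0.521,-0.639,-0.18,0,0,0.526,-1],[0.521,-0.639,-0.18,0,0,0.526,-1],[0.521,-0.639,-0.18,0,0,0.526,-1],[0.521,-0.639,-0.18,0,0,0.526,-1],[0.521,-0.639,-0.18,0,0,0.526,-1],[0.521,-0.639,-0.18,0,0,0.526,-1],[0.521,-0.639,-0.18,0,0,0.526,-1],[0.521,-0.639,-0.18,0,0,0.526,-1],[0.521,-0.639,-0.18,0,0,0.526,-1],[0.521,-0.639,-0.18,0,0,0.526,-1],[0.521,-0.639,-0.18,0,0,0.526,-1],[0.521,-0.639,-0.18,0,0,0.526,-1],[0.521,-0.639,-0.18,0,0,0.526,-1],[0.521,-0.639,-0.18,0,0,0.526,-1]]}}

```text
time: 2.1
tool_pos: [0.4685, 0.1922, 0.4189]
tool_rot: [0.0, 0.998, -0.065, -0.0]
contact_force: [0.4, -1.3, -0.1]
gripper_width: 1.001
```

```bash
python3 - <<'E'
from plant import manip
from ov import *
c=manip.get_calibration("wrist");a=cv2.cvtColor(manip.grab_frame("wrist"),cv2.COLOR_RGB2BGR)
cv2.imwrite("pics/w1raw.png",a);a=cv2.resize(a,None,fx=1.5,fy=1.5)
nx,ny=.4755,.2135
for z,r in [(.006,.05),(.08,.032),(.119,.026),(.159,.02)]: draw(a,c,circ(nx,ny,z,r),1.5,(255,255,255),(0,0))
cv2.imwrite("pics/w1.png",a)
E
python3 d.py .4755,.2135,.25 .4755,.2135,.18
```

```text
t 2.15 pos [0.4691 0.1978 0.4172] yaw -0.124 zax [-0.002  0.004 -1.   ] w 0.998 F [-2.5  0.5 -1.9] j [ 0.25 -0.27  1.62  0.01  1.79  1.95]
.4755,.2135,.25 -> [ 0.0049 -0.0157  0.1673] [-0.004  0.003  0.007]
.4755,.2135,.18 -> [ 0.0051 -0.0154  0.2373] [-0.004  0.003  0.007]
```

View pics/w1.png

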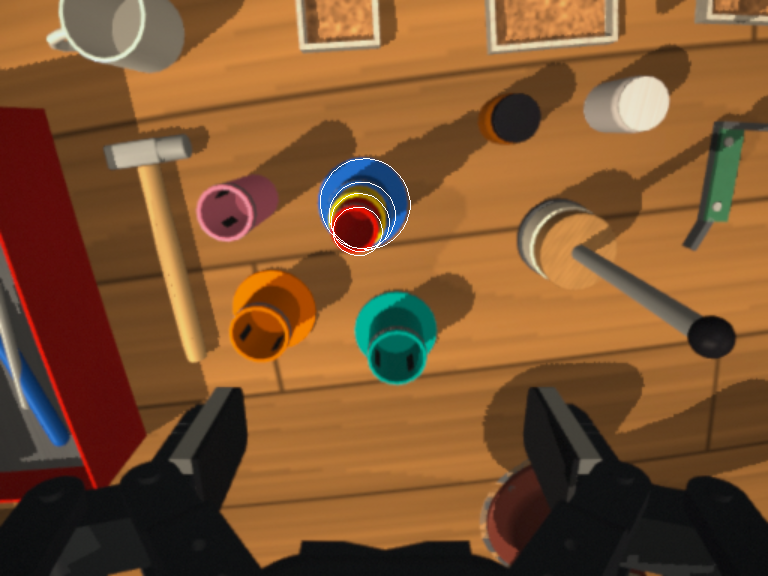

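Request:
{"fn": "step_arm", "kwargs": {"deltas": [[0.003,-0.01,0.05,0,0,0,-1],[0.003,-0.01,0.1,0,0,0,-1],[0.003,-0.01,0.15,0,0,0,-1],[0.003,-0.01,0.18,0,0,0,-1],[0.003,-0.01,0.18,0,0,0,-1],[0.003,-0.01,0.18,0,0,0,-1],[0.003,-0.01,0.18,0,0,0,-1]]}}

```text
time: 2.85
tool_pos: [0.4743, 0.1997, 0.2424]
tool_rot: [-0.001, 0.998, -0.066, 0.002]
contact_force: [1.1, -0.3, 1.1]
gripper_width: 1.001
```

```bash
python3 d.py .4755,.2135,.133; python3 - <<'E'
from plant import manip
from ov import *
c=manip.get_calibration("wrist");a=cv2.cvtColor(manip.grab_frame("wrist"),cv2.COLOR_RGB2BGR)
a=cv2.resize(a,None,fx=1.5,fy=1.5)
nx,ny=.4755,.2135
for z,r in [(.006,.05),(.08,.032),(.119,.026),(.159,.02)]: draw(a,c,circ(nx,ny,z,r),1.5,(255,255,255),(0,0))
cv2.imwrite("pics/w2.png",a)
E
```

```text
t 2.85 pos [0.4743 0.1997 0.2424] yaw -0.131 zax [ 0.005  0.001 -1.   ] w 1.001 F [ 1.1 -0.3  1.1] j [ 0.25 -0.22  1.86  0.    1.49  1.96]
.4755,.2135,.133 -> [-0.0011 -0.0137  0.1095] [-0.002 -0.004 -0.   ]
```

View pics/w2.png

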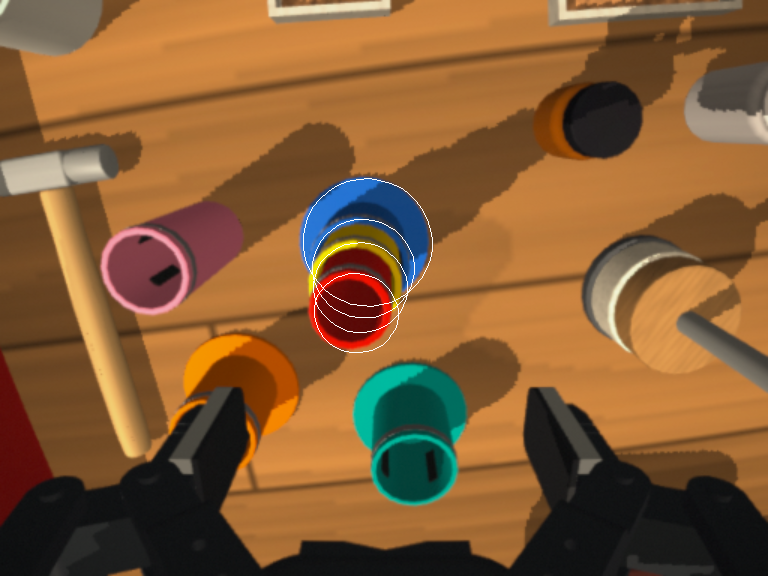

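Request:
{"fn": "step_arm", "kwargs": {"deltas": [[-0.001,-0.015,0.0,0,0,0,-1],[-0.001,-0.015,0.04,0,0,0,-1],[-0.001,-0.015,0.08,0,0,0,-1],[-0.001,-0.015,0.108,0,0,0,-1],[-0.001,-0.015,0.108,0,0,0,-1],[-0.001,-0.015,0.108,0,0,0,-0.5],[-0.001,-0.015,0.108,0,0,0,1],[-0.001,-0.015,0.108,0,0,0,1],[-0.001,-0.015,0.108,0,0,0,1],[-0.001,-0.015,0.108,0,0,0,1],[-0.001,-0.015,0.108,0,0,0,1],[-0.001,-0.015,0.108,0,0,0,1]]}}

```text
time: 4.1
tool_pos: [0.4755, 0.2153, 0.134]
tool_rot: [-0.001, 0.998, -0.066, 0.002]
contact_force: [1.3, 3.2, 5.6]
gripper_width: 0.456
```

```bash
python3 d.py .4755,.2135,.133; python3 - <<'E'
from plant import manip
from ov import *
for n in ["side","wrist"]:
    a=cv2.cvtColor(manip.grab_frame(n),cv2.COLOR_RGB2BGR);cv2.imwrite(f"pics/g1{n}.png",a)
a=cv2.imread("pics/g1side.png")[110:300,170:370];b=cv2.imread("pics/g1wrist.png")
cv2.imwrite("pics/g1.png",np.hstack([cv2.resize(a,(400,380)),cv2.resize(b,(400,380))]))
E
```

```text
t 4.1 pos [0.4755 0.2153 0.134 ] yaw -0.131 zax [ 0.005  0.002 -1.   ] w 0.456 F [1.3 3.2 5.6] j [ 0.28 -0.11  1.95  0.    1.29  1.98]
.4755,.2135,.133 -> [0.0003 0.0018 0.001 ] [-0.003 -0.004 -0.   ]
```

View pics/g1.png

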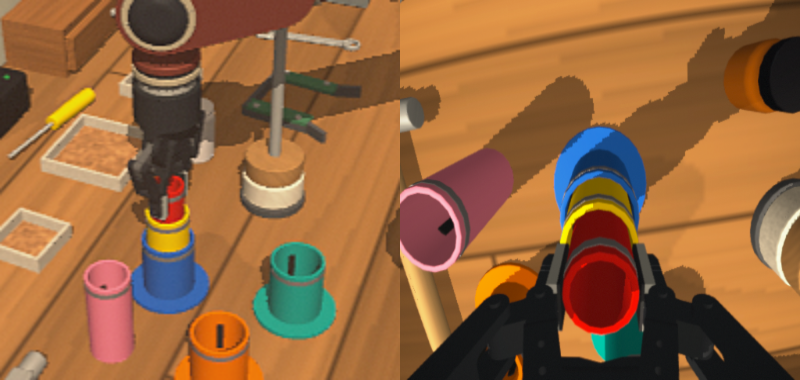

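```bash
python3 d.py .55,0,.45 .44,-.2,.45 .3435,-.223,.45 .3435,-.223,.16
```

```text
t 4.2 pos [0.4755 0.2153 0.134 ] yaw -0.131 zax [ 0.005  0.002 -1.   ] w 0.452 F [0.5 2.7 6. ] j [ 0.28 -0.11  1.95  0.    1.29  1.98]
.55,0,.45 -> [ 0.1034  0.2028 -0.3162] [-0.003 -0.004 -0.   ]
.44,-.2,.45 -> [ 0.0205  0.4155 -0.3172] [-0.003 -0.004 -0.   ]
.3435,-.223,.45 -> [-0.0721  0.4509 -0.3177] [-0.003 -0.004 -0.   ]
.3435,-.223,.16 -> [-0.0734  0.4518 -0.0277] [-0.003 -0.004 -0.   ]
```

Request:
{"fn": "step_arm", "kwargs": {"deltas": [[0,0,-0.005,0,0,0,1],[0,0,-0.015,0,0,0,1],[0,0,-0.03,0,0,0,1],[0,0,-0.05,0,0,0,1],[0,0,-0.075,0,0,0,1],[0,0,-0.1,0,0,0,1],[0,0,-0.125,0,0,0,1],[0,0,-0.15,0,0,0,1],[0,0,-0.175,0,0,0,1],[0,0,-0.2,0,0,0,1],[0,0,-0.225,0,0,0,1],[0,0,-0.25,0,0,0,1],[0,0,-0.275,0,0,0,1],[0,0,-0.295,0,0,0,1],[0,0,-0.31,0,0,0,1],[0,0,-0.315,0,0,0,1],[0,0,-0.316,0,0,0,1],[0,0,-0.316,0,0,0,1]]}}

```text
time: 6.0
tool_pos: [0.4736, 0.2143, 0.4461]
tool_rot: [0.0, 0.998, -0.066, -0.001]
contact_force: [0.1, -0.4, -6.2]
gripper_width: 0.455
```

```bash
python3 d.py .55,0,.45 .44,-.2,.45 .3435,-.223,.45; python3 - <<'E'
from plant import manip
from ov import *
for n in ["side","wrist"]:
    a=cv2.cvtColor(manip.grab_frame(n),cv2.COLOR_RGB2BGR);cv2.imwrite(f"pics/g2{n}.png",a)
a=cv2.imread("pics/g2side.png");b=cv2.imread("pics/g2wrist.png")
cv2.imwrite("pics/g2.png",np.hstack([cv2.resize(a,(400,300)),cv2.resize(b,(400,300))]))
E
```

```text
t 6.0 pos [0.4736 0.2143 0.4461] yaw -0.131 zax [-0.002 -0.001 -1.   ] w 0.455 F [ 0.1 -0.4 -6.2] j [ 0.28 -0.23  1.54 -0.    1.83  1.98]
.55,0,.45 -> [ 0.1038  0.2024 -0.0039] [ 0.001  0.002 -0.   ]
.44,-.2,.45 -> [ 0.0209  0.4151 -0.0036] [ 0.001  0.002 -0.   ]
.3435,-.223,.45 -> [-0.0717  0.4506 -0.0034] [ 0.001  0.002 -0.   ]
```

View pics/g2.png

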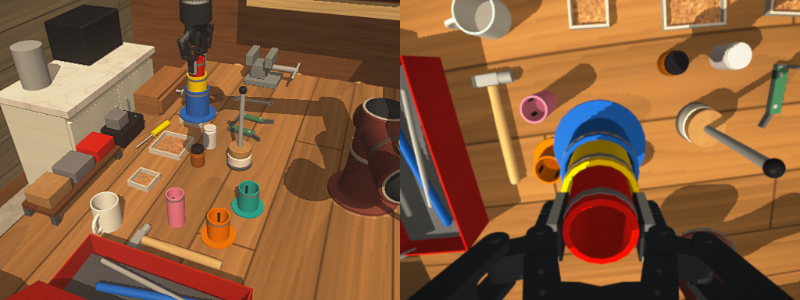

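Request:
{"fn": "step_arm", "kwargs": {"deltas": [[0.005,0.01,0,0,0,0,1],[0.016,0.03,0,0,0,0,1],[0.03,0.058,0,0,0,0,1],[0.045,0.087,0,0,0,0,1],[0.06,0.116,0,0,0,0,1],[0.075,0.145,0,0,0,0,1],[0.088,0.174,0,0,0,0,1],[0.096,0.205,0,0,0,0,1],[0.093,0.236,0,0,0,0,1],[0.082,0.265,0,0,0,0,1],[0.07,0.294,0,0,0,0,1],[0.058,0.323,0,0,0,0,1],[0.045,0.352,0,0,0,0,1],[0.03,0.38,0,0,0,0,1],[0.01,0.405,0,0,0,0,1],[-0.015,0.425,0,0,0,0,1],[-0.04,0.44,0,0,0,0,1],[-0.06,0.448,0,0,0,0,1],[-0.071,0.451,0,0,0,0,1],[-0.072,0.451,0,0,0,0,1]]}}

```text
time: 8.1
tool_pos: [0.3425, -0.2237, 0.4474]
tool_rot: [0.0, 0.998, -0.067, 0.0]
contact_force: [1.2, 0.0, -5.0]
gripper_width: 0.456
```

```bash
python3 d.py .3435,-.223,.18 .3435,-.223,.142; python3 - <<'E'
from plant import manip
from ov import *
for n in ["wrist"]:
    c=manip.get_calibration(n)
    a=cv2.cvtColor(manip.grab_frame(n),cv2.COLOR_RGB2BGR);a=cv2.resize(a,None,fx=1.5,fy=1.5)
    for s in (1,-1): draw(a,c,lip(s),1.5,(0,0,255),(0,0))
    cv2.imwrite(f"pics/g3{n}.png",a)
E
```

```text
t 8.1 pos [ 0.3425 -0.2237  0.4474] yaw -0.133 zax [ 0.001 -0.001 -1.   ] w 0.456 F [ 1.2  0.  -5. ] j [-0.76 -0.5   1.74 -0.    1.9   0.94]
.3435,-.223,.18 -> [ 0.0007 -0.001   0.2674] [ 0.001 -0.001 -0.002]
.3435,-.223,.142 -> [ 0.0007 -0.001   0.3054] [ 0.001 -0.001 -0.002]
```

View pics/g3wrist.png

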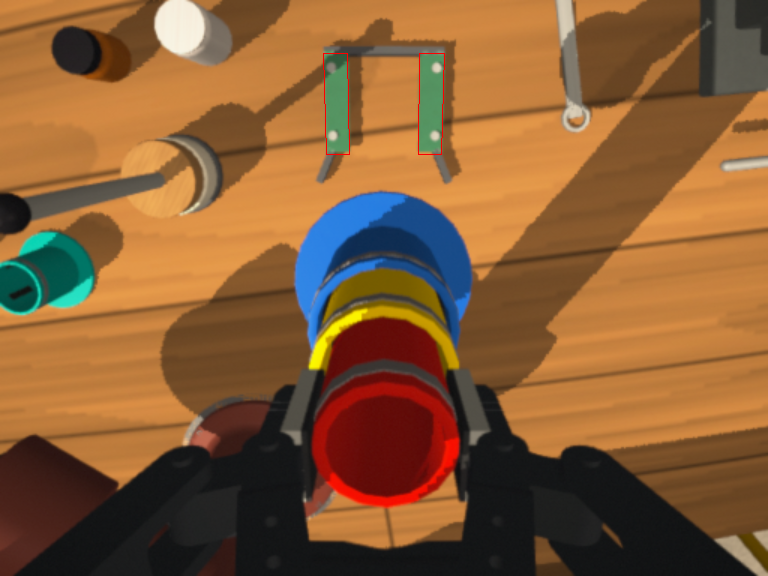

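Request:
{"fn": "step_arm", "kwargs": {"deltas": [[-0.002,-0.001,0.01,0,0,0,1],[-0.002,-0.001,0.03,0,0,0,1],[-0.002,-0.001,0.06,0,0,0,1],[-0.002,-0.001,0.09,0,0,0,1],[-0.002,-0.001,0.12,0,0,0,1],[-0.002,-0.001,0.15,0,0,0,1],[-0.002,-0.001,0.18,0,0,0,1],[-0.002,-0.001,0.21,0,0,0,1],[-0.002,-0.001,0.235,0,0,0,1],[-0.002,-0.001,0.255,0,0,0,1],[-0.002,-0.001,0.27,0,0,0,1],[-0.002,-0.001,0.28,0,0,0,1],[-0.002,-0.001,0.282,0,0,0,1],[-0.002,-0.001,0.282,0,0,0,1]]}}

```text
time: 9.55
tool_pos: [0.3419, -0.2221, 0.1656]
tool_rot: [0.0, 0.998, -0.065, 0.0]
contact_force: [0.8, -0.2, -5.3]
gripper_width: 0.456
```

```bash
python3 d.py .3435,-.223,.136 .4476,-.2366,.136; python3 - <<'E'
from plant import manip
from ov import *
for n in ["side","wrist"]:
    a=cv2.cvtColor(manip.grab_frame(n),cv2.COLOR_RGB2BGR);cv2.imwrite(f"pics/g4{n}.png",a)
a=cv2.imread("pics/g4side.png")[60:260,270:470];b=cv2.imread("pics/g4wrist.png")
cv2.imwrite("pics/g4.png",np.hstack([cv2.resize(a,(400,400)),cv2.resize(b,(400,400))]))
E
```

```text
t 9.55 pos [ 0.3419 -0.2221  0.1656] yaw -0.131 zax [ 0. -0. -1.] w 0.456 F [ 0.8 -0.2 -5.3] j [-0.76 -0.46  2.18  0.    1.42  0.94]
.3435,-.223,.136 -> [0.0017 0.0006 0.0296] [ 0. -0.  0.]
.4476,-.2366,.136 -> [0.1067 0.0005 0.0296] [ 0. -0.  0.]
```

View pics/g4.png

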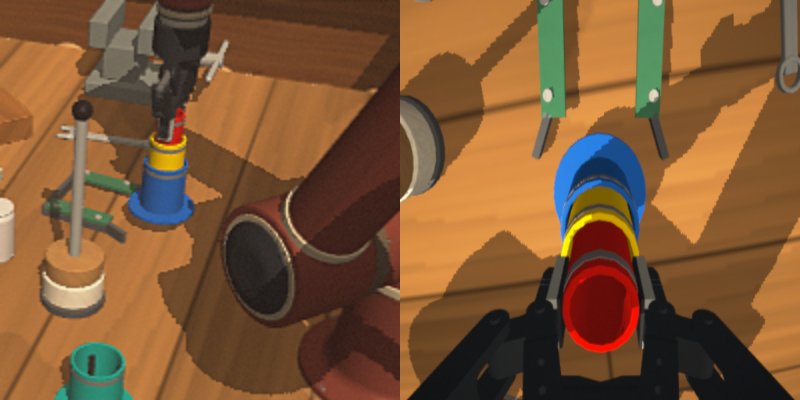

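Request:
{"fn": "step_arm", "kwargs": {"deltas": [[0,0,0.01,0,0,0,1],[0,0,0.02,0,0,0,1],[0,0,0.027,0,0,0,1],[0,0,0.03,0,0,0,1],[0,0,0.03,0,0,0,1],[0.005,0.0005,0.03,0,0,0,1],[0.015,0.0005,0.03,0,0,0,1],[0.027,0.0005,0.03,0,0,0,1],[0.039,0.0005,0.03,0,0,0,1],[0.05,0.0005,0.03,0,0,0,1],[0.05,0.0005,0.03,0,0,0,1]]}}

```text
time: 10.75
tool_pos: [0.3926, -0.2295, 0.1356]
tool_rot: [0.0, 0.998, -0.065, 0.0]
contact_force: [-0.1, 0.1, -4.9]
gripper_width: 0.459
```

```bash
python3 d.py .4476,-.2366,.136; python3 - <<'E'
from plant import manip
from ov import *
for n in ["side","wrist"]:
    a=cv2.cvtColor(manip.grab_frame(n),cv2.COLOR_RGB2BGR);cv2.imwrite(f"pics/g5{n}.png",a)
a=cv2.imread("pics/g5side.png")[60:260,270:470];b=cv2.imread("pics/g5wrist.png")
cv2.imwrite("pics/g5.png",np.hstack([cv2.resize(a,(400,400)),cv2.resize(b,(400,400))]))
E
```

```text
t 10.75 pos [ 0.3926 -0.2295  0.1356] yaw -0.13 zax [ 0.001 -0.    -1.   ] w 0.459 F [-0.1  0.1 -4.9] j [-0.69 -0.29  2.1   0.    1.33  1.01]
.4476,-.2366,.136 -> [ 0.0555 -0.0001 -0.0003] [ 0.    -0.001  0.001]
```

View pics/g5.png

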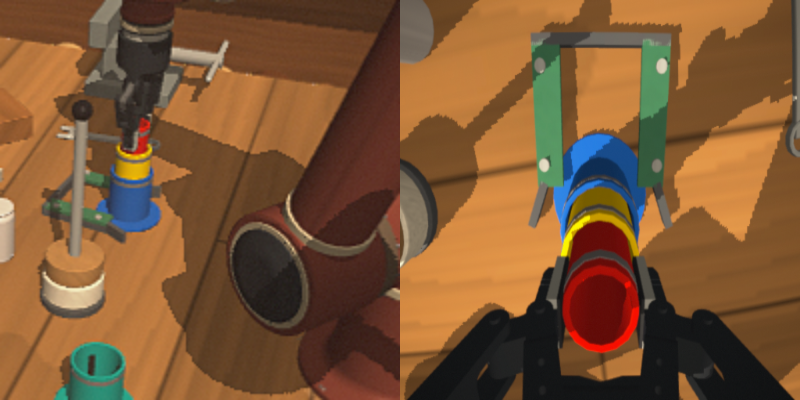

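Request:
{"fn": "step_arm", "kwargs": {"deltas": [[0.005,0,0,0,0,0,1],[0.015,0,0,0,0,0,1],[0.027,0,0,0,0,0,1],[0.039,0,0,0,0,0,1],[0.048,0,0,0,0,0,1],[0.054,0,0,0,0,0,1],[0.054,0,0,0,0,0,1],[0.054,0,0,0,0,0,1]]}}

```text
time: 11.65
tool_pos: [0.4444, -0.2361, 0.1351]
tool_rot: [-0.0, 0.998, -0.065, -0.0]
contact_force: [0.2, 0.2, -5.0]
gripper_width: 0.456
```

```bash
python3 d.py .4476,-.2366,.136; python3 - <<'E'
from plant import manip
from ov import *
for n in ["side","wrist"]:
    a=cv2.cvtColor(manip.grab_frame(n),cv2.COLOR_RGB2BGR);cv2.imwrite(f"pics/g6{n}.png",a)
a=cv2.imread("pics/g6side.png")[60:260,250:450];b=cv2.imread("pics/g6wrist.png")
cv2.imwrite("pics/g6.png",np.hstack([cv2.resize(a,(400,400)),cv2.resize(b,(400,400))]))
E
```

```text
t 11.65 pos [ 0.4444 -0.2361  0.1351] yaw -0.131 zax [-0.001  0.    -1.   ] w 0.456 F [ 0.2  0.2 -5. ] j [-0.64 -0.15  1.99 -0.    1.31  1.07]
.4476,-.2366,.136 -> [ 0.0032  0.0001 -0.0009] [-0.     0.001 -0.   ]
```

View pics/g6.png

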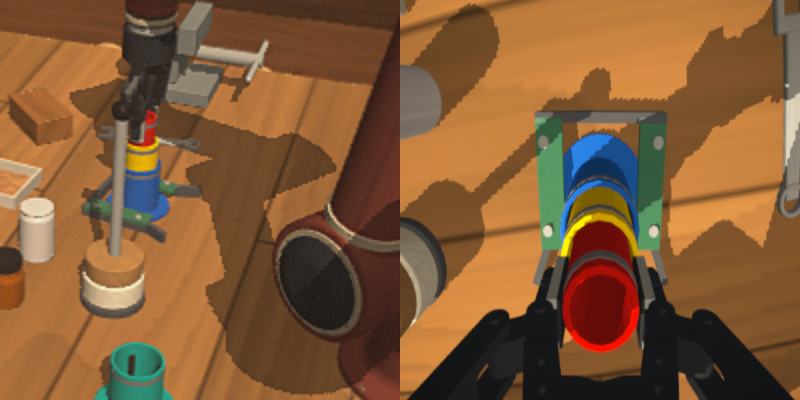

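Request:
{"fn": "step_arm", "kwargs": {"deltas": [[0.003,0,0,0,0,0,1],[0.004,0,0,0,0,0,1],[0.004,0,-0.003,0,0,0,1],[0.004,0,-0.006,0,0,0,1],[0.004,0,-0.012,0,0,0,1],[0.004,0,-0.018,0,0,0,1],[0.004,0,-0.026,0,0,0,1],[0.004,0,-0.034,0,0,0,1],[0.004,0,-0.042,0,0,0,1],[0.004,0,-0.042,0,0,0,1]]}}

```text
time: 12.75
tool_pos: [0.4494, -0.2373, 0.1794]
tool_rot: [0.001, 0.998, -0.066, 0.001]
contact_force: [0.5, -0.2, -4.6]
gripper_width: 0.457
```

```bash
python3 d.py ; python3 - <<'E'
from plant import manip
from ov import *
for n in ["side","wrist"]:
    a=cv2.cvtColor(manip.grab_frame(n),cv2.COLOR_RGB2BGR);cv2.imwrite(f"pics/g7{n}.png",a)
a=cv2.imread("pics/g7side.png")[60:260,250:450];b=cv2.imread("pics/g7wrist.png")
cv2.imwrite("pics/g7.png",np.hstack([cv2.resize(a,(400,400)),cv2.resize(b,(400,400))]))
E
```

```text
t 12.75 pos [ 0.4494 -0.2373  0.1794] yaw -0.131 zax [ 0.003 -0.002 -1.   ] w 0.457 F [ 0.5 -0.2 -4.6] j [-0.63 -0.19  1.94 -0.    1.38  1.07]
```

View pics/g7.png

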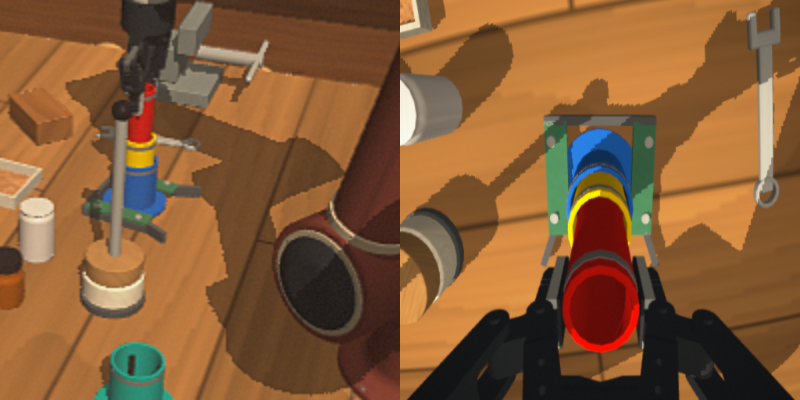

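Request:
{"fn": "step_arm", "kwargs": {"deltas": [[0,0,-0.01,0,0,0,1],[0,0,-0.02,0,0,0,1],[0,0,-0.03,0,0,0,1],[0,0,-0.04,0,0,0,1],[0,0,-0.05,0,0,0,1],[0,0,-0.06,0,0,0,1],[0,0,-0.07,0,0,0,1],[0,0,-0.08,0,0,0,1],[0,0,-0.09,0,0,0,1],[0,0,-0.1,0,0,0,1],[0,0,-0.115,0,0,0,1],[0,0,-0.14,0,0,0,1],[0,0,-0.17,0,0,0,1],[0,0,-0.2,0,0,0,1],[0,0,-0.22,0,0,0,1],[0,0,-0.225,0,0,0,1],[0,0,-0.225,0,0,0,1]]}}

```text
time: 14.55
tool_pos: [0.4488, -0.2368, 0.4034]
tool_rot: [0.0, 0.998, -0.066, 0.001]
contact_force: [-0.8, 0.2, -2.2]
gripper_width: 0.457
```

```bash
python3 d.py .62,-.02,.42 .6739,.211,.42; python3 - <<'E'
from plant import manip
from ov import *
for n in ["side","wrist"]:
    c=manip.get_calibration(n)
    a=cv2.cvtColor(manip.grab_frame(n),cv2.COLOR_RGB2BGR)
    if n=="wrist":
        for s in (1,-1): draw(a,c,lip(s),1,(0,0,255),(0,0))
    cv2.imwrite(f"pics/g8{n}.png",a)
a=cv2.imread("pics/g8side.png")[0:384,128:512];b=cv2.imread("pics/g8wrist.png")
cv2.imwrite("pics/g8.png",np.hstack([cv2.resize(a,(400,400)),cv2.resize(b,(400,400))]))
E
```

```text
t 14.55 pos [ 0.4488 -0.2368  0.4034] yaw -0.131 zax [ 0.001 -0.001 -1.   ] w 0.457 F [-0.8  0.2 -2.2] j [-0.63 -0.27  1.65  0.    1.77  1.07]
.62,-.02,.42 -> [ 0.1414 -0.2373 -0.0166] [ 0.001 -0.002 -0.   ]
.6739,.211,.42 -> [ 0.1647 -0.4734 -0.0167] [ 0.001 -0.002 -0.   ]
```

View pics/g8.png

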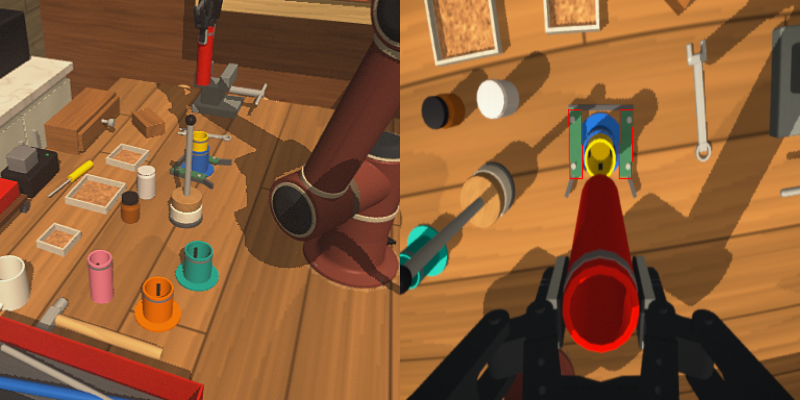

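Request:
{"fn": "step_arm", "kwargs": {"deltas": [[0.01,-0.015,-0.01,0,0,0,1],[0.03,-0.045,-0.016,0,0,0,1],[0.052,-0.08,-0.016,0,0,0,1],[0.074,-0.118,-0.016,0,0,0,1],[0.096,-0.157,-0.016,0,0,0,1],[0.118,-0.196,-0.016,0,0,0,1],[0.138,-0.235,-0.016,0,0,0,1],[0.145,-0.275,-0.016,0,0,0,1],[0.149,-0.315,-0.016,0,0,0,1],[0.153,-0.355,-0.016,0,0,0,1],[0.157,-0.395,-0.016,0,0,0,1],[0.16,-0.43,-0.016,0,0,0,1],[0.163,-0.455,-0.016,0,0,0,1],[0.165,-0.47,-0.016,0,0,0,1],[0.165,-0.473,-0.016,0,0,0,1],[0.165,-0.473,0.02,0,0,0,1],[0.165,-0.473,0.05,0,0,0,1],[0.165,-0.473,0.08,0,0,0,1],[0.165,-0.473,0.1,0,0,0,1],[0.165,-0.473,0.1,0,0,0,1]]}}

```text
time: 16.65
tool_pos: [0.6721, 0.2088, 0.2968]
tool_rot: [0.001, 0.998, -0.066, -0.004]
contact_force: [-0.1, -0.2, -0.9]
gripper_width: 0.452
```

```bash
python3 d.py .6739,.211,.17 .6739,.211,.13; python3 - <<'E'
from plant import manip
from ov import *
for n in ["side","wrist"]:
    c=manip.get_calibration(n)
    a=cv2.cvtColor(manip.grab_frame(n),cv2.COLOR_RGB2BGR)
    draw(a,c,sq(.6739,.211,.022,.08,-.085),1,(0,0,255),(0,0))
    cv2.imwrite(f"pics/g9{n}.png",a)
a=cv2.imread("pics/g9side.png")[80:280,80:280];b=cv2.imread("pics/g9wrist.png")
cv2.imwrite("pics/g9.png",np.hstack([cv2.resize(a,(400,400)),cv2.resize(b,(400,400))]))
E
```

```text
t 16.65 pos [0.6721 0.2088 0.2968] yaw -0.133 zax [-0.009 -0.002 -1.   ] w 0.452 F [-0.1 -0.2 -0.9] j [ 0.2   0.22  1.34 -0.    1.6   1.9 ]
.6739,.211,.17 -> [ 0.0025 -0.0028  0.1268] [ 0.003  0.008 -0.002]
.6739,.211,.13 -> [ 0.0029 -0.003   0.1668] [ 0.003  0.008 -0.002]
```

View pics/g9.png

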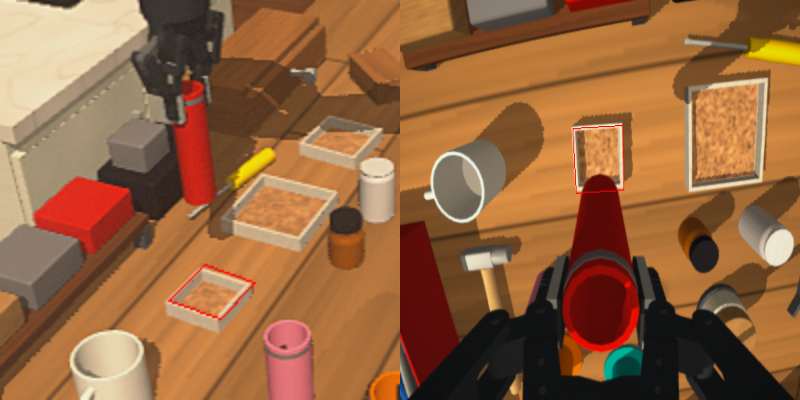

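Request:
{"fn": "step_arm", "kwargs": {"deltas": [[0.002,-0.003,0.02,0,0,0,1],[0.002,-0.003,0.05,0,0,0,1],[0.002,-0.003,0.08,0,0,0,1],[0.002,-0.003,0.11,0,0,0,1],[0.002,-0.003,0.135,0,0,0,1],[0.002,-0.003,0.15,0,0,0,1],[0.002,-0.003,0.158,0,0,0,1],[0.002,-0.003,0.158,0,0,0,1],[0.002,-0.003,0.158,0,0,0,1]]}}

```text
time: 17.65
tool_pos: [0.6775, 0.2135, 0.1464]
tool_rot: [-0.0, 0.998, -0.066, 0.001]
contact_force: [-0.5, -0.0, -0.5]
gripper_width: 0.454
```

```bash
python3 d.py .6739,.211,.128; python3 - <<'E'
from plant import manip
from ov import *
for n in ["side","wrist"]:
    c=manip.get_calibration(n)
    a=cv2.cvtColor(manip.grab_frame(n),cv2.COLOR_RGB2BGR)
    cv2.imwrite(f"pics/g10{n}.png",a)
a=cv2.imread("pics/g10side.png")[130:280,120:270];b=cv2.imread("pics/g10wrist.png")
cv2.imwrite("pics/g10.png",np.hstack([cv2.resize(a,(400,400)),cv2.resize(b,(400,400))]))
E
```

```text
t 17.65 pos [0.6775 0.2135 0.1464] yaw -0.131 zax [ 0.003  0.001 -1.   ] w 0.454 F [-0.5 -0.  -0.5] j [ 0.2   0.31  1.48 -0.    1.35  1.9 ]
.6739,.211,.128 -> [-0.0033  0.003   0.0184] [-0.001 -0.003 -0.   ]
```

View pics/g10.png

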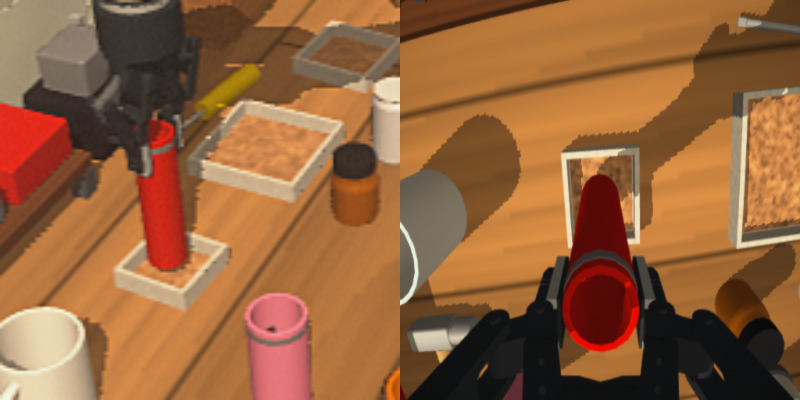

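Request:
{"fn": "step_arm", "kwargs": {"deltas": [[-0.003,0.003,0.006,0,0,0,1],[-0.003,0.003,0.012,0,0,0,1],[-0.003,0.003,0.016,0,0,0,1],[-0.003,0.003,0.018,0,0,0,1],[-0.003,0.003,0.018,0,0,0,1]]}}

```text
time: 18.25
tool_pos: [0.6733, 0.2107, 0.1281]
tool_rot: [0.0, 0.998, -0.066, 0.0]
contact_force: [-2.6, -0.9, 6.7]
gripper_width: 0.457
```

```bash
python3 d.py .6739,.211,.128
```

```text
t 18.25 pos [0.6733 0.2107 0.1281] yaw -0.131 zax [ 0. -0. -1.] w 0.457 F [-2.6 -0.9  6.7] j [ 0.2   0.32  1.5  -0.    1.32  1.9 ]
.6739,.211,.128 -> [ 0.0005 -0.0004  0.0001] [ 0.    -0.001 -0.   ]
```

Contact is firm (6.7 N). Release and retreat upward.

Request:
{"fn": "step_arm", "kwargs": {"deltas": [[0,0,-0.001,0,0,0,0.2],[0,0,-0.001,0,0,0,-0.3],[0,0,-0.001,0,0,0,-1],[0,0,-0.001,0,0,0,-1],[0,0,-0.001,0,0,0,-1],[0,0,-0.03,0,0,0,-1],[0,0,-0.08,0,0,0,-1],[0,0,-0.13,0,0,0,-1],[0,0,-0.18,0,0,0,-1],[0,0,-0.22,0,0,0,-1],[0,0,-0.22,0,0,0,-1]]}}

```text
time: 19.35
tool_pos: [0.6754, 0.2113, 0.3565]
tool_rot: [-0.002, 0.998, -0.066, 0.007]
contact_force: [-0.2, 0.2, 1.5]
gripper_width: 0.998
```

```bash
python3 d.py .62,-.02,.35 .4495,-.237,.35  .4495,-.237,.12; python3 - <<'E'
from plant import manip
from ov import *
for n in ["side","wrist"]:
    c=manip.get_calibration(n)
    a=cv2.cvtColor(manip.grab_frame(n),cv2.COLOR_RGB2BGR)
    cv2.imwrite(f"pics/g11{n}.png",a)
a=cv2.imread("pics/g11side.png")[130:280,120:270];b=cv2.imread("pics/g11wrist.png")
cv2.imwrite("pics/g11.png",np.hstack([cv2.resize(a,(400,400)),cv2.resize(b,(400,400))]))
E
```

```text
t 19.35 pos [0.6754 0.2113 0.3565] yaw -0.131 zax [ 0.015  0.003 -1.   ] w 0.998 F [-0.2  0.2  1.5] j [0.2  0.2  1.27 0.   1.67 1.9 ]
.62,-.02,.35 -> [-0.0247  0.2366  0.005 ] [-0.005 -0.014 -0.   ]
.4495,-.237,.35 -> [-0.1654  0.474   0.0019] [-0.005 -0.014 -0.   ]
.4495,-.237,.12 -> [-0.1686  0.4752  0.2318] [-0.005 -0.014 -0.   ]
```

View pics/g11.png

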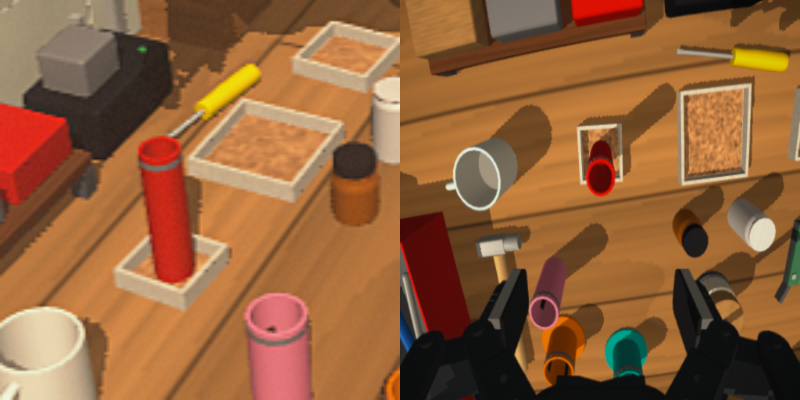

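Request:
{"fn": "step_arm", "kwargs": {"deltas": [[-0.005,0.04,0,0,0,0,-1],[-0.01,0.09,0,0,0,0,-1],[-0.015,0.135,0,0,0,0,-1],[-0.02,0.18,0,0,0,0,-1],[-0.025,0.225,0,0,0,0,-1],[-0.045,0.265,0,0,0,0,-1],[-0.067,0.303,0,0,0,0,-1],[-0.09,0.34,0,0,0,0,-1],[-0.112,0.379,0,0,0,0,-1],[-0.135,0.418,0,0,0,0,-1],[-0.155,0.452,0.01,0,0,0,-1],[-0.165,0.474,0.04,0,0,0,-1],[-0.165,0.474,0.08,0,0,0,-1],[-0.165,0.474,0.12,0,0,0,-1],[-0.165,0.474,0.14,0,0,0,-1],[-0.165,0.474,0.14,0,0,0,-1],[-0.165,0.474,0.14,0,0,0,-1]]}}

```text
time: 21.15
tool_pos: [0.4468, -0.237, 0.2049]
tool_rot: [-0.001, 0.998, -0.066, -0.001]
contact_force: [0.9, -0.8, 0.6]
gripper_width: 1.001
```

```bash
python3 d.py .4495,-.237,.093; python3 - <<'E'
from plant import manip
from ov import *
c=manip.get_calibration("wrist");a=cv2.cvtColor(manip.grab_frame("wrist"),cv2.COLOR_RGB2BGR)
cv2.imwrite("pics/w3raw.png",a)
a=cv2.resize(a,None,fx=1.5,fy=1.5)
nx,ny=.4495,-.237
for z,r in [(.006,.05),(.08,.032),(.119,.026)]: draw(a,c,circ(nx,ny,z,r),1.5,(255,255,255),(0,0))
cv2.imwrite("pics/w3.png",a)
E
```

```text
t 21.15 pos [ 0.4468 -0.237   0.2049] yaw -0.131 zax [-0.002  0.002 -1.   ] w 1.001 F [ 0.9 -0.8  0.6] j [-0.64 -0.21  1.92  0.    1.44  1.07]
.4495,-.237,.093 -> [ 0.0029 -0.0002  0.1119] [-0.001  0.003 -0.   ]
```

View pics/w3.png

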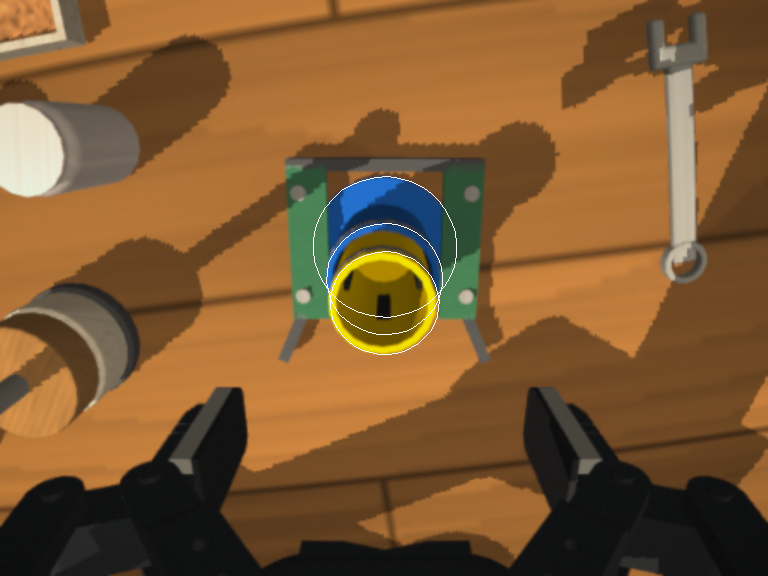

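Request:
{"fn": "step_arm", "kwargs": {"deltas": [[0.003,0,0.03,0,0,0,-1],[0.003,0,0.07,0,0,0,-1],[0.003,0,0.1,0,0,0,-1],[0.003,0,0.11,0,0,0,-1],[0.003,0,0.11,0,0,0,-1],[0.003,0,0.11,0,0,0,0],[0.003,0,0.11,0,0,0,1],[0.003,0,0.11,0,0,0,1],[0.003,0,0.11,0,0,0,1],[0.003,0,0.11,0,0,0,1],[0.003,0,0.11,0,0,0,1]]}}

```text
time: 22.3
tool_pos: [0.452, -0.2386, 0.099]
tool_rot: [0.001, 0.998, -0.066, 0.002]
contact_force: [0.6, 4.0, 6.3]
gripper_width: 0.591
```

```bash
python3 d.py
```

```text
t 22.3 pos [ 0.452  -0.2386  0.099 ] yaw -0.131 zax [ 0.004 -0.002 -1.   ] w 0.591 F [0.6 4.  6.3] j [-0.63 -0.09  2.    0.    1.23  1.07]
```

Request:
{"fn": "step_arm", "kwargs": {"deltas": [[0,0,-0.003,0,0,0,1],[0,0,-0.007,0,0,0,1],[0,0,-0.012,0,0,0,1],[0,0,-0.018,0,0,0,1],[0,0,-0.025,0,0,0,1],[0,0,-0.032,0,0,0,1],[0,0,-0.032,0,0,0,1]]}}

```text
time: 23.0
tool_pos: [0.45, -0.2375, 0.1288]
tool_rot: [-0.001, 0.998, -0.066, -0.001]
contact_force: [-1.2, 2.5, -9.6]
gripper_width: 0.59
```

```bash
python3 d.py ; python3 - <<'E'
from plant import manip
from ov import *
for n in ["side","wrist"]:
    c=manip.get_calibration(n)
    a=cv2.cvtColor(manip.grab_frame(n),cv2.COLOR_RGB2BGR)
    cv2.imwrite(f"pics/g12{n}.png",a)
a=cv2.imread("pics/g12side.png")[60:260,250:450];b=cv2.imread("pics/g12wrist.png")
cv2.imwrite("pics/g12.png",np.hstack([cv2.resize(a,(400,400)),cv2.resize(b,(400,400))]))
E
```

```text
t 23.0 pos [ 0.45   -0.2375  0.1288] yaw -0.131 zax [-0.001  0.001 -1.   ] w 0.59 F [-1.2  2.5 -9.6] j [-0.63 -0.13  1.98  0.    1.29  1.07]
```

View pics/g12.png

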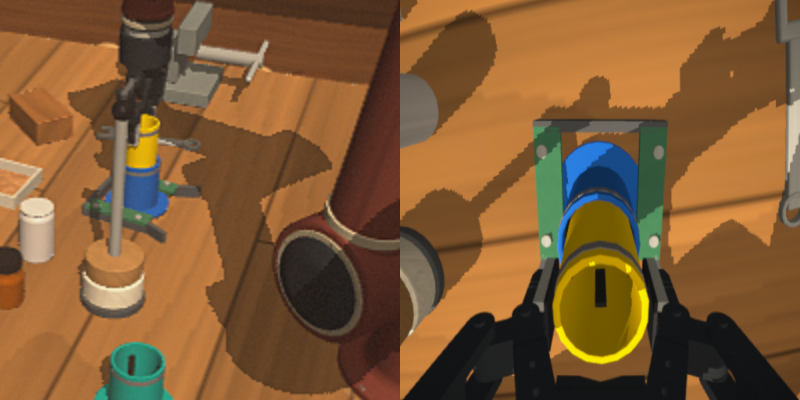

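Request:
{"fn": "step_arm", "kwargs": {"deltas": [[0,0,-0.008,0,0,0,1],[0,0,-0.016,0,0,0,1],[0,0,-0.024,0,0,0,1],[0,0,-0.032,0,0,0,1],[0,0,-0.04,0,0,0,1],[0,0,-0.048,0,0,0,1],[0,0,-0.056,0,0,0,1],[0,0,-0.064,0,0,0,1],[0,0,-0.075,0,0,0,1],[0,0,-0.095,0,0,0,1],[0,0,-0.12,0,0,0,1],[0,0,-0.13,0,0,0,1],[0,0,-0.13,0,0,0,1]]}}

```text
time: 24.4
tool_pos: [0.4514, -0.2386, 0.2609]
tool_rot: [0.001, 0.998, -0.066, 0.002]
contact_force: [0.1, -0.9, -0.9]
gripper_width: 0.591
```

```bash
python3 d.py .6657,-.2101,.25  .6657,-.2101,.12; python3 - <<'E'
from plant import manip
from ov import *
for n in ["side","wrist"]:
    c=manip.get_calibration(n)
    a=cv2.cvtColor(manip.grab_frame(n),cv2.COLOR_RGB2BGR)
    draw(a,c,sq(.6657,-.2101,.022,.1,-.1),1,(0,0,255),(0,0))
    cv2.imwrite(f"pics/g13{n}.png",a)
a=cv2.imread("pics/g13side.png")[60:260,220:420];b=cv2.imread("pics/g13wrist.png")
cv2.imwrite("pics/g13.png",np.hstack([cv2.resize(a,(400,400)),cv2.resize(b,(400,400))]))
E
```

```text
t 24.4 pos [ 0.4514 -0.2386  0.2609] yaw -0.131 zax [ 0.004 -0.003 -1.   ] w 0.591 F [ 0.1 -0.9 -0.9] j [-0.63 -0.24  1.85 -0.    1.53  1.07]
.6657,-.2101,.25 -> [ 0.2087 -0.0563  0.0116] [ 0.002 -0.004 -0.   ]
.6657,-.2101,.12 -> [ 0.2082 -0.0566  0.1416] [ 0.002 -0.004 -0.   ]
```

View pics/g13.png

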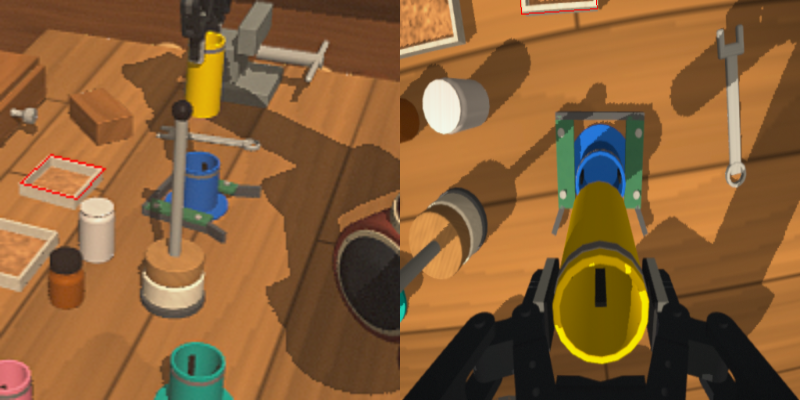

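Separated. Take the yellow sleeve to the middle tray.

Request:
{"fn": "step_arm", "kwargs": {"deltas": [[0.01,-0.003,0,0,0,0,1],[0.035,-0.01,0,0,0,0,1],[0.07,-0.019,0,0,0,0,1],[0.11,-0.03,0,0,0,0,1],[0.15,-0.04,0,0,0,0,1],[0.185,-0.05,0,0,0,0,1],[0.202,-0.055,0,0,0,0,1],[0.208,-0.056,0.01,0,0,0,1],[0.208,-0.056,0.03,0,0,0,1],[0.208,-0.056,0.06,0,0,0,1],[0.208,-0.056,0.09,0,0,0,1],[0.208,-0.056,0.115,0,0,0,1],[0.208,-0.056,0.13,0,0,0,1],[0.208,-0.056,0.135,0,0,0,1],[0.208,-0.056,0.135,0,0,0,1]]}}

```text
time: 26.0
tool_pos: [0.6634, -0.2096, 0.1224]
tool_rot: [-0.0, 0.998, -0.066, -0.001]
contact_force: [0.5, -0.3, -2.3]
gripper_width: 0.593
```

```bash
python3 d.py .6657,-.2101,.098; python3 - <<'E'
from plant import manip
from ov import *
for n in ["side","wrist"]:
    c=manip.get_calibration(n)
    a=cv2.cvtColor(manip.grab_frame(n),cv2.COLOR_RGB2BGR)
    cv2.imwrite(f"pics/g14{n}.png",a)
a=cv2.imread("pics/g14side.png")[60:210,180:330];b=cv2.imread("pics/g14wrist.png")
cv2.imwrite("pics/g14.png",np.hstack([cv2.resize(a,(400,400)),cv2.resize(b,(400,400))]))
E
```

```text
t 26.0 pos [ 0.6634 -0.2096  0.1224] yaw -0.131 zax [-0.001  0.001 -1.   ] w 0.593 F [ 0.5 -0.3 -2.3] j [-0.41  0.31  1.53 -0.    1.31  1.29]
.6657,-.2101,.098 -> [0.0024 0.0003 0.0244] [-0.     0.001 -0.   ]
```

View pics/g14.png

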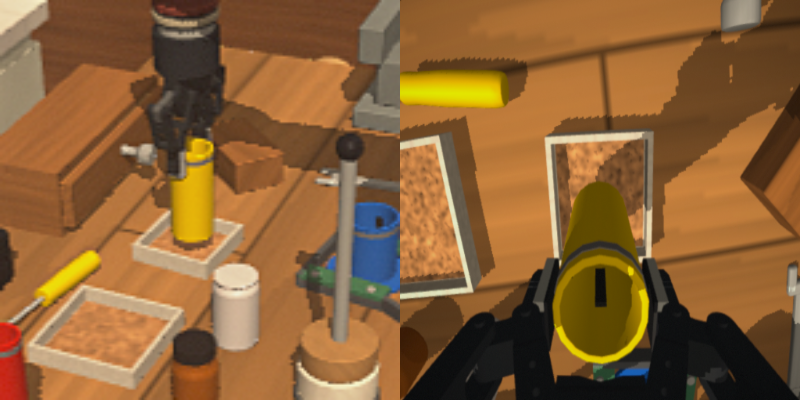

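Request:
{"fn": "step_arm", "kwargs": {"deltas": [[0.002,0,0.008,0,0,0,1],[0.002,0,0.016,0,0,0,1],[0.002,0,0.021,0,0,0,1],[0.002,0,0.024,0,0,0,1],[0.002,0,0.024,0,0,0,1]]}}

```text
time: 26.6
tool_pos: [0.6657, -0.2098, 0.0987]
tool_rot: [-0.0, 0.998, -0.066, -0.0]
contact_force: [-0.3, -0.3, -1.5]
gripper_width: 0.594
```

```bash
python3 d.py
```

```text
t 26.6 pos [ 0.6657 -0.2098  0.0987] yaw -0.131 zax [-0.001  0.    -1.   ] w 0.594 F [-0.3 -0.3 -1.5] j [-0.41  0.33  1.54  0.    1.27  1.29]
```

Request:
{"fn": "step_arm", "kwargs": {"deltas": [[0,0,0.001,0,0,0,1],[0,0,0.002,0,0,0,1],[0,0,0.002,0,0,0,1]]}}

```text
time: 26.9
tool_pos: [0.6663, -0.21, 0.098]
tool_rot: [0.0, 0.998, -0.066, 0.0]
contact_force: [-1.8, 0.6, 1.0]
gripper_width: 0.594
```

```bash
python3 d.py
```

```text
t 26.9 pos [ 0.6663 -0.21    0.098 ] yaw -0.131 zax [ 0.001 -0.    -1.   ] w 0.594 F [-1.8  0.6  1. ] j [-0.41  0.33  1.54  0.    1.27  1.29]
```

Contact. Release, rise, and return over the shoe.

Request:
{"fn": "step_arm", "kwargs": {"deltas": [[0,0,0,0,0,0,0.2],[0,0,0,0,0,0,-0.3],[0,0,0,0,0,0,-1],[0,0,0,0,0,0,-1],[0,0,0,0,0,0,-1],[0,0,-0.03,0,0,0,-1],[0,0,-0.07,0,0,0,-1],[0,0,-0.12,0,0,0,-1],[0,0,-0.14,0,0,0,-1],[-0.04,0.011,-0.14,0,0,0,-1],[-0.09,0.024,-0.14,0,0,0,-1],[-0.14,0.038,-0.14,0,0,0,-1],[-0.18,0.05,-0.14,0,0,0,-1],[-0.21,0.056,-0.12,0,0,0,-1],[-0.21,0.056,-0.1,0,0,0,-1],[-0.21,0.056,-0.08,0,0,0,-1],[-0.21,0.056,-0.08,0,0,0,-1],[-0.21,0.056,-0.08,0,0,0,-1]]}}

```text
time: 28.7
tool_pos: [0.4504, -0.2379, 0.1775]
tool_rot: [-0.0, 0.998, -0.066, -0.0]
contact_force: [-0.9, 0.1, 0.4]
gripper_width: 1.003
```

```bash
python3 d.py .45,-.237,.06; python3 - <<'E'
from plant import manip
from ov import *
a=cv2.cvtColor(manip.grab_frame("side"),cv2.COLOR_RGB2BGR);cv2.imwrite("pics/s4.png",cv2.resize(a[60:280,100:400],None,fx=2.5,fy=2.5))
c=manip.get_calibration("wrist");a=cv2.cvtColor(manip.grab_frame("wrist"),cv2.COLOR_RGB2BGR)
a=cv2.resize(a,None,fx=1.5,fy=1.5)
nx,ny=.45,-.237
for z,r in [(.006,.05),(.08,.032)]: draw(a,c,circ(nx,ny,z,r),1.5,(255,255,255),(0,0))
cv2.imwrite("pics/w4.png",a)
E
```

```text
t 28.7 pos [ 0.4504 -0.2379  0.1775] yaw -0.131 zax [-0.  0. -1.] w 1.003 F [-0.9  0.1  0.4] j [-0.63 -0.18  1.94 -0.    1.38  1.07]
.45,-.237,.06 -> [-0.0005 -0.0008  0.1175] [-0.  0. -0.]
```

View pics/w4.png

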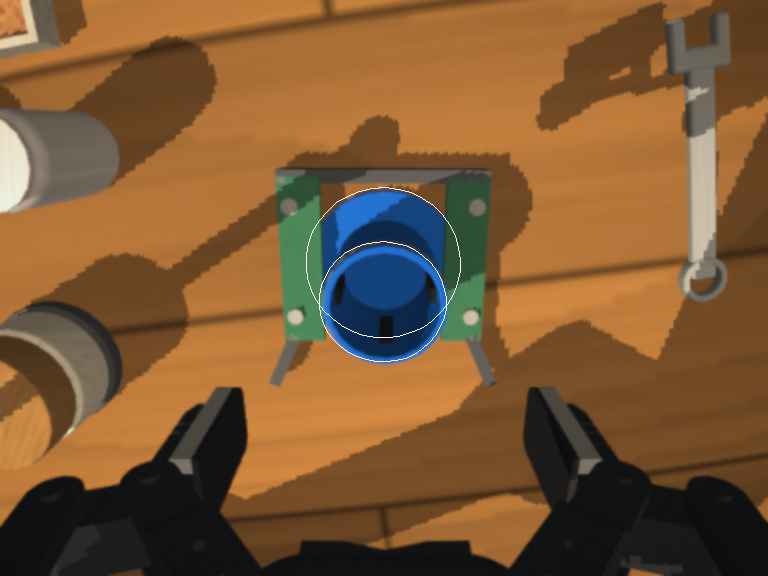

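View pics/s4.png

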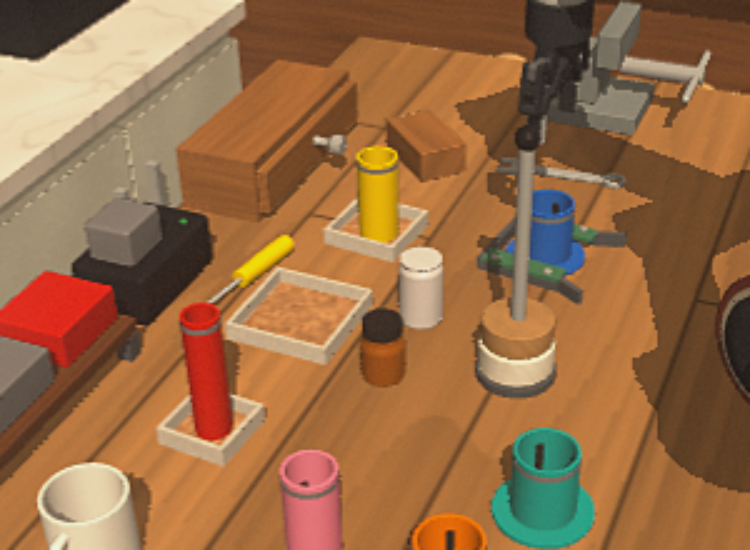

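Request:
{"fn": "step_arm", "kwargs": {"deltas": [[0,0,0.03,0,0,0,-1],[0,0,0.06,0,0,0,-1],[0,0,0.09,0,0,0,-1],[0,0,0.112,0,0,0,-1],[0,0,0.119,0,0,0,-1],[0,0,0.119,0,0,0,-1],[0,0,0.119,0,0,0,0],[0,0,0.119,0,0,0,1],[0,0,0.119,0,0,0,1],[0,0,0.119,0,0,0,1],[0,0,0.119,0,0,0,1]]}}

```text
time: 29.9
tool_pos: [0.4521, -0.2391, 0.0609]
tool_rot: [0.001, 0.998, -0.066, 0.002]
contact_force: [0.2, -1.0, 6.4]
gripper_width: 0.732
```

```bash
python3 d.py
```

```text
t 29.9 pos [ 0.4521 -0.2391  0.0609] yaw -0.131 zax [ 0.004 -0.003 -1.   ] w 0.732 F [ 0.2 -1.   6.4] j [-0.63 -0.04  2.02  0.    1.15  1.07]
```

Request:
{"fn": "step_arm", "kwargs": {"deltas": [[0,0,-0.001,0,0,0,1],[0,0,-0.002,0,0,0,1],[-0.004,0,-0.002,0,0,0,1],[-0.012,0,-0.002,0,0,0,1],[-0.024,0,-0.002,0,0,0,1],[-0.038,0,-0.002,0,0,0,1],[-0.052,0,-0.002,0,0,0,1],[-0.066,0,-0.002,0,0,0,1],[-0.08,0,-0.002,0,0,0,1],[-0.094,0,-0.002,0,0,0,1],[-0.106,0,-0.002,0,0,0,1],[-0.115,0,-0.002,0,0,0,1],[-0.118,0,-0.002,0,0,0,1],[-0.118,0,-0.002,0,0,0,1]]}}

```text
time: 31.3
tool_pos: [0.3328, -0.2226, 0.0608]
tool_rot: [0.0, 0.998, -0.066, -0.0]
contact_force: [-0.8, 0.6, 7.3]
gripper_width: 0.731
```

```bash
python3 d.py ; python3 - <<'E'
from plant import manip
from ov import *
for n in ["side","wrist"]:
    c=manip.get_calibration(n)
    a=cv2.cvtColor(manip.grab_frame(n),cv2.COLOR_RGB2BGR)
    cv2.imwrite(f"pics/g15{n}.png",a)
a=cv2.imread("pics/g15side.png")[60:260,250:450];b=cv2.imread("pics/g15wrist.png")
cv2.imwrite("pics/g15.png",np.hstack([cv2.resize(a,(400,400)),cv2.resize(b,(400,400))]))
E
```

```text
t 31.3 pos [ 0.3328 -0.2226  0.0608] yaw -0.132 zax [-0.    -0.001 -1.   ] w 0.731 F [-0.8  0.6  7.3] j [-0.78 -0.34  2.28 -0.    1.2   0.93]
```

View pics/g15.png

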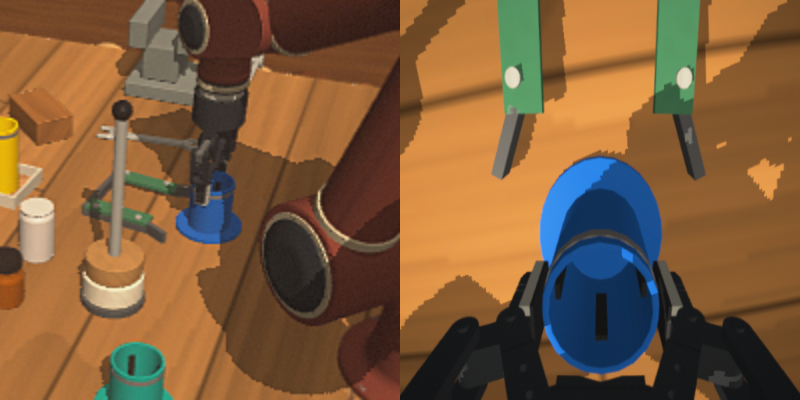

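```bash
python3 - <<'E'
import numpy as np
from scipy.optimize import least_squares
D=[(-1.295,.0534,1.6143,.2402,-.5763,.238),(.25,-.22,1.86,.4743,.1997,.2424),(-.76,-.46,2.18,.3419,-.2221,.1656),(.2,.22,1.34,.6721,.2088,.2968),(-.41,.33,1.54,.6663,-.21,.098),(-.78,-.34,2.28,.3328,-.2226,.0608),(-.63,-.27,1.65,.4488,-.2368,.4034),(.28,-.23,1.54,.4736,.2143,.4461),(-.63,-.04,2.02,.4521,-.2391,.0609)]
D=np.array(D)
def f(p):
    L1,L2,h,o,l=p;j1,a,b,x,y,z=D.T
    r=L1*np.sin(a)+L2*np.sin(a+b)+o; zz=h+L1*np.cos(a)+L2*np.cos(a+b)
    X=r*np.cos(j1)-l*np.sin(j1);Y=r*np.sin(j1)+l*np.cos(j1)
    return np.r_[X-x,Y-y,zz-z]
s=least_squares(f,[.4,.5,.2,0,.07]);print(s.x.round(4),(f(s.x)*1000).round(0))
E
```

```text
[ 0.4102  0.6127 -0.1098 -0.0143  0.074 ] [ -1.  -1.   6. -13.   9.  18. -19. -29.  21.   2.  -2.  -6.   0.  -3.
 -20.  15.  -9. -14.   3.   6.   1.   0.  -0.  -5.  -2.   2.  -5.]
```

```bash
python3 - <<'E'
import numpy as np
from scipy.optimize import least_squares
D=[(-1.295,.0534,1.6143,.2402,-.5763,.238),(.25,-.22,1.86,.4743,.1997,.2424),(-.76,-.46,2.18,.3419,-.2221,.1656),(.2,.22,1.34,.6721,.2088,.2968),(-.41,.33,1.54,.6663,-.21,.098),(-.78,-.34,2.28,.3328,-.2226,.0608),(-.63,-.27,1.65,.4488,-.2368,.4034),(.28,-.23,1.54,.4736,.2143,.4461),(-.63,-.04,2.02,.4521,-.2391,.0609)]
D=np.array(D)
print((D[:,0]-np.arctan2(D[:,4],D[:,3])).round(3), np.hypot(D[:,3],D[:,4]).round(3), (np.hypot(D[:,3],D[:,4])*np.sin(D[:,0]-np.arctan2(D[:,4],D[:,3]))).round(3))
def f(p):
    L1,L2,h,o,l,c1,c2=p;j1,a,b,x,y,z=D.T
    r=L1*np.sin(a)+c1*np.cos(a)+L2*np.sin(a+b)+c2*np.cos(a+b)+o; zz=h+L1*np.cos(a)-c1*np.sin(a)+L2*np.cos(a+b)-c2*np.sin(a+b)
    X=r*np.cos(j1)-l*np.sin(j1);Y=r*np.sin(j1)+l*np.cos(j1)
    return np.r_[X-x,Y-y,zz-z]
s=least_squares(f,[.4,.5,.2,0,.07,0,0]);print(s.x.round(4),(f(s.x)*1000).round(0))
E
```

```text
[-0.119 -0.149 -0.184 -0.101 -0.105 -0.19  -0.144 -0.145 -0.144] [0.624 0.515 0.408 0.704 0.699 0.4   0.507 0.52  0.511] [-0.074 -0.076 -0.075 -0.071 -0.073 -0.076 -0.073 -0.075 -0.073]
[ 0.4238  0.6122 -0.0373 -0.0044  0.074   0.001   0.0883] [-0.  0. -1.  1. -1. -0. -0.  0.  1. -0. -2. -0.  3.  2. -2.  1. -1.  1.
  1.  4. -1. -2.  0. -2. -3.  2.  1.]
```

```bash
python3 d.py .3328,-.2226,.4 .55,-.17,.4 .6734,0,.4 .6734,0,.3
```

```text
t 31.4 pos [ 0.3328 -0.2226  0.0608] yaw -0.131 zax [-0.001 -0.    -1.   ] w 0.733 F [-1.8  0.2  8.1] j [-0.78 -0.34  2.28 -0.    1.2   0.93]
.3328,-.2226,.4 -> [-5.000e-04  1.000e-04 -3.392e-01] [ 0.     0.001 -0.   ]
.55,-.17,.4 -> [ 0.208  -0.0805 -0.3395] [ 0.     0.001 -0.   ]
.6734,0,.4 -> [ 0.308  -0.2652 -0.3397] [ 0.     0.001 -0.   ]
.6734,0,.3 -> [ 0.3082 -0.2653 -0.2397] [ 0.     0.001 -0.   ]
```

Request:
{"fn": "step_arm", "kwargs": {"deltas": [[0,0,-0.01,0,0,0,1],[0,0,-0.03,0,0,0,1],[0,0,-0.06,0,0,0,1],[0,0,-0.1,0,0,0,1],[0,0,-0.14,0,0,0,1],[0,0,-0.18,0,0,0,1],[0,0,-0.22,0,0,0,1],[0,0,-0.26,0,0,0,1],[0,0,-0.3,0,0,0,1],[0,0,-0.33,0,0,0,1],[0,0,-0.34,0,0,0,1],[0.01,0,-0.34,0,0,0,1],[0.04,-0.01,-0.34,0,0,0,1],[0.08,-0.02,-0.34,0,0,0,1],[0.12,-0.03,-0.34,0,0,0,1],[0.16,-0.045,-0.34,0,0,0,1],[0.2,-0.06,-0.34,0,0,0,1],[0.23,-0.075,-0.34,0,0,0,1],[0.25,-0.085,-0.34,0,0,0,1],[0.25,-0.085,-0.34,0,0,0,1]]}}

```text
time: 33.4
tool_pos: [0.5938, -0.1691, 0.3943]
tool_rot: [-0.002, 0.998, -0.064, -0.004]
contact_force: [-0.4, -0.8, -2.3]
gripper_width: 0.735
```

```bash
python3 d.py .6734,0,.4 .6734,0,.3;python3 - <<'E'
from plant import manip
from ov import *
for n in ["side","top"]:
    a=cv2.cvtColor(manip.grab_frame(n),cv2.COLOR_RGB2BGR);cv2.imwrite(f"pics/g16{n}.png",a)
a=cv2.imread("pics/g16side.png");b=cv2.imread("pics/g16top.png")
cv2.imwrite("pics/g16.png",np.hstack([cv2.resize(a,(400,300)),cv2.resize(b,(400,300))]))
E
```

```text
t 33.4 pos [ 0.5938 -0.1691  0.3943] yaw -0.128 zax [-0.008  0.004 -1.   ] w 0.735 F [-0.4 -0.8 -2.3] j [-0.4  -0.01  1.42  0.    1.74  1.3 ]
.6734,0,.4 -> [ 0.0573 -0.1779 -0.0056] [-0.003  0.008  0.003]
.6734,0,.3 -> [ 0.0581 -0.1776  0.0944] [-0.003  0.008  0.003]
```

View pics/g16.png

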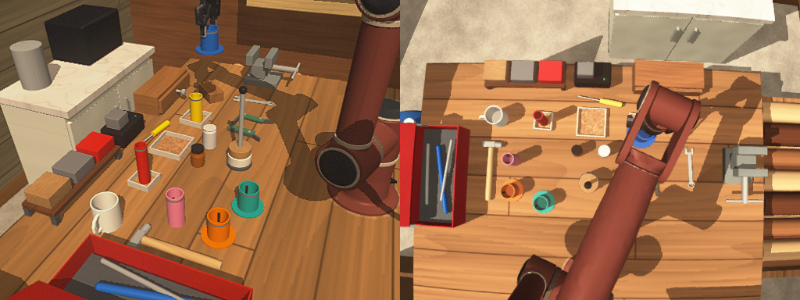

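Request:
{"fn": "step_arm", "kwargs": {"deltas": [[0.005,-0.015,0,0,0,0,1],[0.013,-0.04,0,0,0,0,1],[0.025,-0.075,0,0,0,0,1],[0.036,-0.11,0,0,0,0,1],[0.047,-0.145,0,0,0,0,1],[0.055,-0.167,0,0,0,0,1],[0.059,-0.177,0,0,0,0,1],[0.059,-0.177,0.02,0,0,0,1],[0.059,-0.177,0.05,0,0,0,1],[0.059,-0.177,0.08,0,0,0,1],[0.059,-0.177,0.1,0,0,0,1],[0.059,-0.177,0.1,0,0,0,1],[0.059,-0.177,0.1,0,0,0,1]]}}

```text
time: 34.8
tool_pos: [0.6737, -0.0037, 0.3006]
tool_rot: [0.0, 0.998, -0.066, -0.0]
contact_force: [0.5, -0.2, -1.4]
gripper_width: 0.733
```

```bash
python3 d.py .6734,0,.2 .6734,0,.066;python3 - <<'E'
from plant import manip
from ov import *
for n in ["side","top"]:
    a=cv2.cvtColor(manip.grab_frame(n),cv2.COLOR_RGB2BGR);cv2.imwrite(f"pics/g17{n}.png",a)
a=cv2.imread("pics/g17side.png");b=cv2.imread("pics/g17top.png")
cv2.imwrite("pics/g17a.png",cv2.resize(a,(768,576)));cv2.imwrite("pics/g17b.png",cv2.resize(b,(768,576)))
E
```

```text
t 34.8 pos [ 0.6737 -0.0037  0.3006] yaw -0.132 zax [-0. -0. -1.] w 0.733 F [ 0.5 -0.2 -1.4] j [-0.12  0.14  1.42 -0.    1.58  1.59]
.6734,0,.2 -> [-0.0008 -0.0036  0.1006] [ 0.     0.    -0.001]
.6734,0,.066 -> [-0.0007 -0.0037  0.2346] [ 0.     0.    -0.001]
```

View pics/g17a.png

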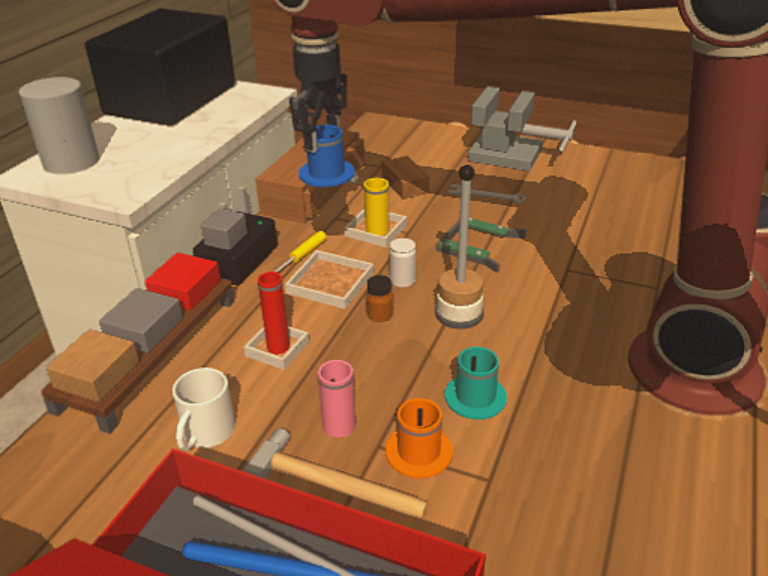

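View pics/g17b.png

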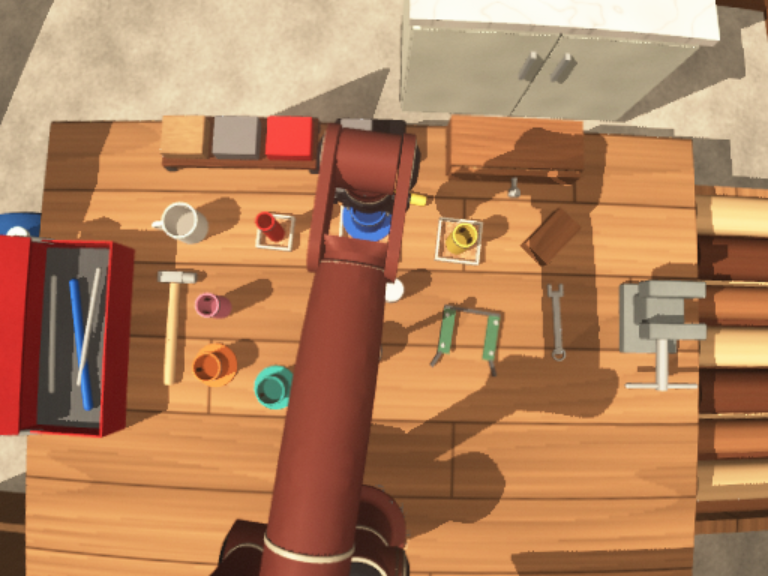

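```bash
python3 - <<'E'
from plant import manip
from h import *
c=manip.get_calibration("side")
for u,v in [(310,12.5),(380,9),(260,13)]:
  for y in (0,.04,-.04):
    o,d=ray(c,u,v);t=(y-o[1])/d[1];print(u,v,y,(o+d*t).round(3))
L1,L2,h,o_,l,c1,c2=0.4238,0.6122,-0.0373,-0.0044,0.074,0.001,0.0883
for a,b in [(.14,1.42)]:
    print("elbow r,z-hs",L1*np.sin(a),L1*np.cos(a),"wrist",L1*np.sin(a)+L2*np.sin(a+b)+c2*np.cos(a+b),L1*np.cos(a)+L2*np.cos(a+b)-c2*np.sin(a+b))
from scipy.optimize import fsolve
def g(q,r,z):
    a,b=q;return [L1*np.sin(a)+c1*np.cos(a)+L2*np.sin(a+b)+c2*np.cos(a+b)+o_-r, h+L1*np.cos(a)-c1*np.sin(a)+L2*np.cos(a+b)-c2*np.sin(a+b)-z]
for z in (.3,.2,.12,.066):
    q=fsolve(g,[.2,1.5],(np.sqrt(.6734**2-l**2),z));a,b=q
    er,ez=L1*np.sin(a),L1*np.cos(a)
    s=.409
    # forearm line from elbow direction a+b
    k=(s-er)/np.sin(a+b); print(z,q.round(3),"forearm line above shoulder at r=.409:",round(ez+k*np.cos(a+b),3))
E
```

```text
310 12.5 0 [0.427 0.    0.534]
310 12.5 0.04 [0.415 0.04  0.546]
310 12.5 -0.04 [ 0.439 -0.04   0.522]
380 9 0 [0.279 0.    0.555]
380 9 0.04 [0.273 0.04  0.567]
380 9 -0.04 [ 0.285 -0.04   0.544]
260 13 0 [0.544 0.    0.521]
260 13 0.04 [0.528 0.04  0.534]
260 13 -0.04 [ 0.561 -0.04   0.509]
elbow r,z-hs 0.05913837198622743 0.4196535391949156 wrist 0.6722559902472578 0.33796806816168085
0.3 [0.141 1.419] forearm line above shoulder at r=.409: 0.423
0.2 [0.191 1.529] forearm line above shoulder at r=.409: 0.367
0.12 [0.258 1.59 ] forearm line above shoulder at r=.409: 0.324
0.066 [0.315 1.617] forearm line above shoulder at r=.409: 0.298
```

Request:
{"fn": "step_arm", "kwargs": {"deltas": [[-0.001,-0.004,0.01,0,0,0,1],[-0.001,-0.004,0.03,0,0,0,1],[-0.001,-0.004,0.06,0,0,0,1],[-0.001,-0.004,0.09,0,0,0,1],[-0.001,-0.004,0.12,0,0,0,1],[-0.001,-0.004,0.15,0,0,0,1],[-0.001,-0.004,0.175,0,0,0,1],[-0.001,-0.004,0.19,0,0,0,1],[-0.001,-0.004,0.2,0,0,0,1],[-0.001,-0.004,0.2,0,0,0,1],[-0.001,-0.004,0.2,0,0,0,1]]}}

```text
time: 36.0
tool_pos: [0.6746, 0.0009, 0.1018]
tool_rot: [0.0, 0.998, -0.066, 0.001]
contact_force: [-0.4, 0.1, -1.1]
gripper_width: 0.733
```

```bash
python3 d.py .6734,0,.066;python3 - <<'E'
from plant import manip
from ov import *
for n in ["side","wrist"]:
    a=cv2.cvtColor(manip.grab_frame(n),cv2.COLOR_RGB2BGR);cv2.imwrite(f"pics/g18{n}.png",a)
a=cv2.imread("pics/g18side.png")[50:250,150:350];b=cv2.imread("pics/g18wrist.png")
cv2.imwrite("pics/g18.png",np.hstack([cv2.resize(a,(400,400)),cv2.resize(b,(400,400))]))
E
```

```text
t 36.0 pos [0.6746 0.0009 0.1018] yaw -0.131 zax [ 0.002 -0.    -1.   ] w 0.733 F [-0.4  0.1 -1.1] j [-0.11  0.28  1.6   0.    1.26  1.59]
.6734,0,.066 -> [-0.0011  0.001   0.0358] [-0.    -0.002 -0.   ]
```

View pics/g18.png

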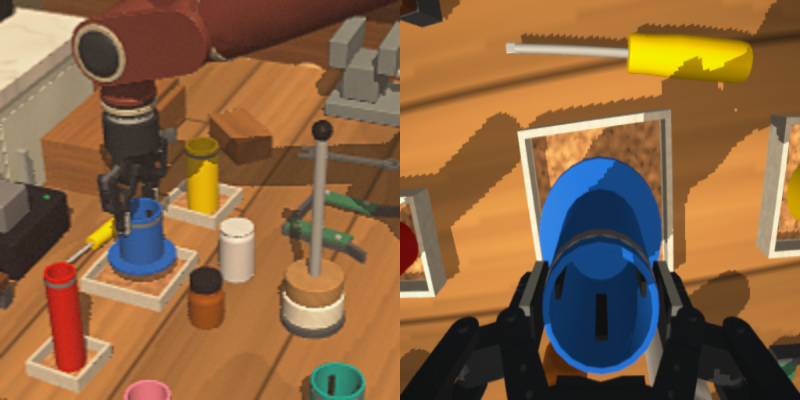

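```bash
python3 - <<'E'
from plant import manip
from ov import *
c=manip.get_calibration("wrist");p=manip.state()['tool_pos']
a=cv2.imread("pics/g18wrist.png");a=cv2.resize(a,None,fx=1.5,fy=1.5)
zb=p[2]-.061
draw(a,c,circ(p[0],p[1],zb+.006,.05),1.5,(255,255,255),(0,0))
draw(a,c,circ(p[0],p[1],zb+.08,.032),1.5,(255,255,255),(0,0))
for s in (.128,.118): draw(a,c,sq(.6734,0,.022,s,-.025),1.5,(0,0,255),(0,0))
cv2.imwrite("pics/g19.png",a)
E
```

View pics/g19.png

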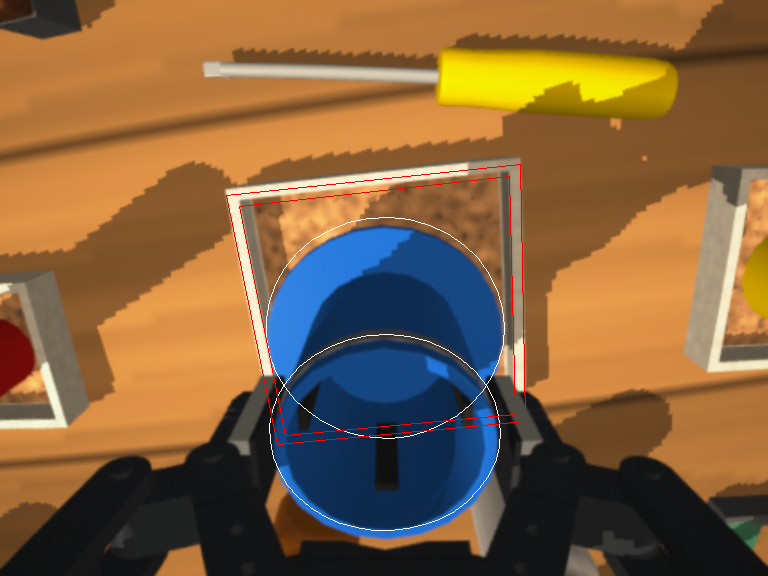

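Request:
{"fn": "step_arm", "kwargs": {"deltas": [[0.004,0,0.003,0,0,0,1],[0.004,0,0.01,0,0,0,1],[0.004,0,0.018,0,0,0,1],[0.004,0,0.025,0,0,0,1],[0.004,0,0.031,0,0,0,1],[0.004,0,0.034,0,0,0,1],[0.004,0,0.034,0,0,0,1]]}}

```text
time: 36.8
tool_pos: [0.6776, 0.0004, 0.0663]
tool_rot: [-0.0, 0.998, -0.066, -0.0]
contact_force: [-0.1, -0.1, -1.8]
gripper_width: 0.732
```

```bash
python3 d.py;python3 - <<'E'
from plant import manip
from ov import *
for n in ["side","wrist"]:
    a=cv2.cvtColor(manip.grab_frame(n),cv2.COLOR_RGB2BGR);cv2.imwrite(f"pics/g20{n}.png",a)
a=cv2.imread("pics/g20side.png")[100:220,160:280];b=cv2.imread("pics/g20wrist.png")
cv2.imwrite("pics/g20.png",np.hstack([cv2.resize(a,(400,400)),cv2.resize(b,(400,400))]))
E
```

```text
t 36.8 pos [6.776e-01 4.000e-04 6.630e-02] yaw -0.131 zax [-0.  0. -1.] w 0.732 F [-0.1 -0.1 -1.8] j [-0.11  0.33  1.6   0.    1.21  1.59]
```

View pics/g20.png

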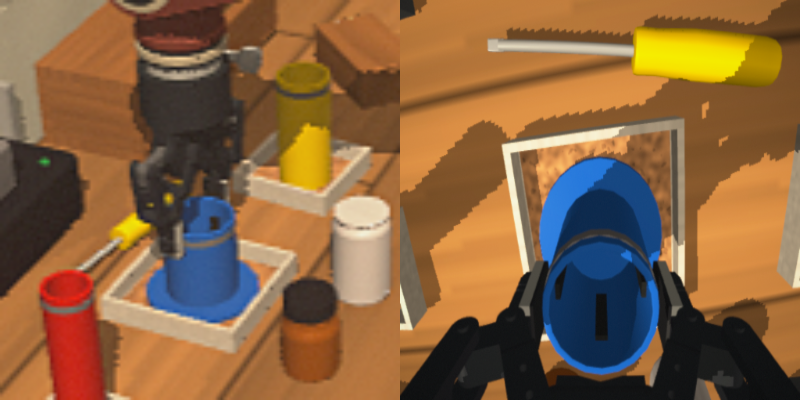

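```bash
python3 - <<'E'
from plant import manip
from ov import *
c=manip.get_calibration("wrist");p=manip.state()['tool_pos']
b=cv2.imread("pics/g20wrist.png")
s=3;x0,y0=120,90
m=cv2.resize(b[90:280,120:386],None,fx=s,fy=s,interpolation=2)
draw(m,c,circ(p[0]-.004,p[1],.0115,.05),s,(255,255,255),(x0,y0))
for q,z in ((.128,.022),(.118,.022),(.118,.005)): draw(m,c,sq(.675,0.0005,z,q,-.025),s,(0,0,255),(x0,y0))
cv2.imwrite("pics/g21.png",m)
E
```

```text
(no output)
```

View pics/g21.png

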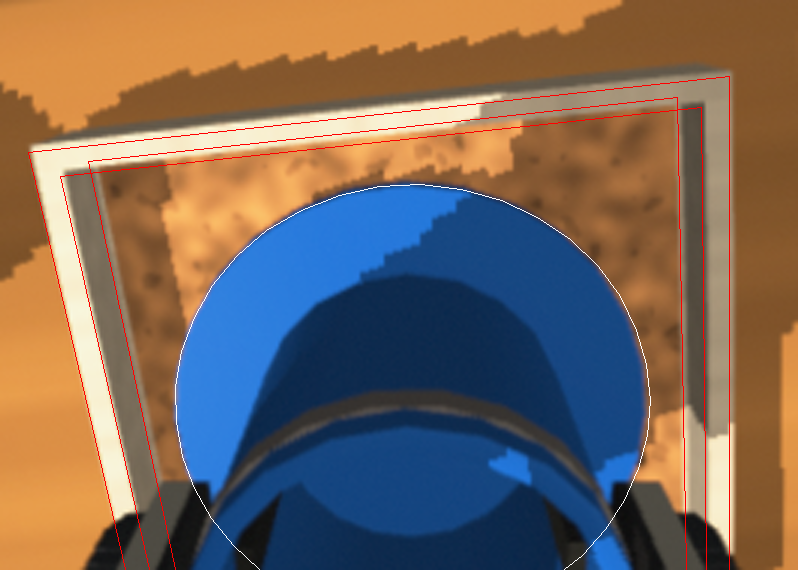

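Request:
{"fn": "step_arm", "kwargs": {"deltas": [[0.001,0,0.001,0,0,0,1],[0.001,0,0.002,0,0,0,1],[0.001,0,0.002,0,0,0,1]]}}

```text
time: 37.2
tool_pos: [0.679, 0.0003, 0.066]
tool_rot: [0.0, 0.998, -0.066, 0.0]
contact_force: [-4.0, 0.8, 5.3]
gripper_width: 0.735
```

```bash
python3 d.py
```

```text
t 37.2 pos [6.79e-01 3.00e-04 6.60e-02] yaw -0.131 zax [ 0. -0. -1.] w 0.735 F [-4.   0.8  5.3] j [-0.11  0.33  1.6  -0.    1.21  1.59]
```

Seated on the floor. Release slowly, wait, and rise straight up.

Request:
{"fn": "step_arm", "kwargs": {"deltas": [[0,0,-0.001,0,0,0,0.4],[0,0,-0.001,0,0,0,0],[0,0,-0.001,0,0,0,-0.5],[0,0,-0.001,0,0,0,-1],[0,0,-0.001,0,0,0,-1],[0,0,-0.001,0,0,0,-1],[0,0,-0.02,0,0,0,-1],[0,0,-0.05,0,0,0,-1],[0,0,-0.09,0,0,0,-1],[0,0,-0.13,0,0,0,-1],[0,0,-0.17,0,0,0,-1],[0,0,-0.21,0,0,0,-1],[0,0,-0.25,0,0,0,-1],[0,0,-0.28,0,0,0,-1],[0,0,-0.28,0,0,0,-1],[0,0,-0.28,0,0,0,-1]]}}

```text
time: 38.8
tool_pos: [0.6788, 0.0002, 0.3466]
tool_rot: [0.0, 0.998, -0.066, 0.002]
contact_force: [-0.5, -1.5, -0.4]
gripper_width: 0.997
```

```bash
python3 d.py;python3 - <<'E'
from plant import manip
from ov import *
for n in ["side","wrist","top"]:
    a=cv2.cvtColor(manip.grab_frame(n),cv2.COLOR_RGB2BGR);cv2.imwrite(f"pics/f{n}.png",a)
a=cv2.imread("pics/fside.png")[60:310,90:390];b=cv2.imread("pics/fwrist.png")
cv2.imwrite("pics/f1.png",cv2.resize(a,None,fx=2.3,fy=2.3))
cv2.imwrite("pics/f2.png",cv2.resize(b,None,fx=1.5,fy=1.5))
E
```

```text
t 38.8 pos [6.788e-01 2.000e-04 3.466e-01] yaw -0.131 zax [ 0.003 -0.    -1.   ] w 0.997 F [-0.5 -1.5 -0.4] j [-0.11  0.14  1.35 -0.    1.65  1.59]
```

View pics/f1.png

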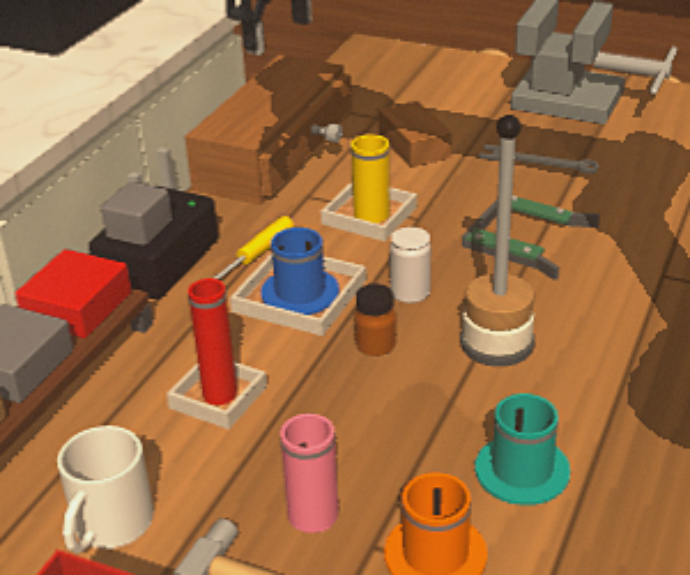

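View pics/f2.png

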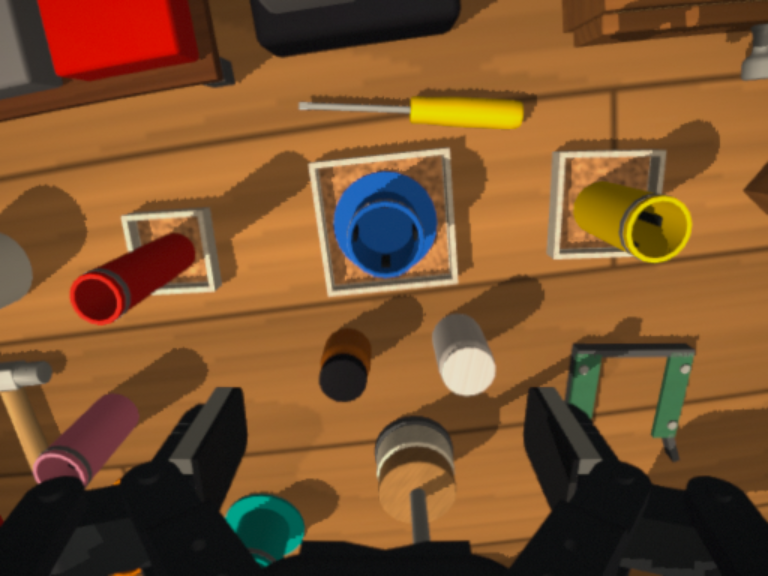

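```bash
python3 -c "
from plant import manip
print(manip.job_done(), manip.state()['time'])"
```

```text
the job is handed in; nothing more can be done
the job is handed in; nothing more can be done
```

The job is done and handed in at about 39 s of the 72 s allowed.

I lifted the nest by the red sleeve and passed it well clear of the spindle. I slid it into the shoe until the lips covered the flange, then pulled out red first and yellow second. Red went to the small tray, yellow to the middle tray, and blue was slid back out of the shoe and set in the large tray.

- **Sleeves:** in the last side and wrist pictures all three stand upright on their tray floors, with the gripper open and about 27 cm above the last one.
- **Other things:** the spindle, can, jar, look-alikes, screwdriver and wrench appear where they started. I judged this by eye and did not measure it.
- **Forces:** the wrist force readings I took stayed below about 10 N.
- **Disagreements:** blue sat about 4 mm off the jaw centre, and the large tray lay about 2 mm from my first measurement. I corrected for both before setting blue down. It rests slightly off-centre, with roughly 7 mm or more to the rim.

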